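# Change over the seedling heat mat

## Robot

A 6-joint arm with a two-finger parallel gripper is mounted at the origin on the work surface. World frame = base frame: x ahead of the robot, y to its left, z up, the work surface at z = 0. Lengths are in m, angles in rad, forces in N, time in s.
With the tool pointing down it reaches from about 0.375 to 0.9 m from the base axis. Payload 3.1 kg.
Tool frame: the origin (TCP) lies at the very end of the fingers, on their centre line; the grasp point (between the pads) lies 19 mm behind it; x points along the fingers, y is the direction in which the jaws open and shut, and the axes are right-handed (so a half turn about x gives the same grasp; the last joint's range is limited). The gripper opens to 85 mm and grips with 20 to 120 N. Pads are 22 mm wide; open, the fingers measure 114 mm over their backs; the gripper's body (76 mm by 85 mm) begins 54 mm behind the grasp point. The pads swing forward as they close: fully open they stand 13 mm farther back than shut.
Start: joints at [1.056, 0.527, 1.433, -0, 1.181, -0.178], TCP at [0.207, 0.59, 0.204] pointing down, gripper open.
Joint ranges: [-3.08, 3.08], [-0.75, 2.2], [0.22, 2.44], [-1.43, 4.57], [0, 2.65], [-2.85, 2.85]. Speed limits (rad/s): [2.79, 2.79, 3.14, 3.14, 3.14, 3.14].

## Interface

Orientations are given as a unit quaternion [x, y, z, w].
In Python, from station import manip gives the robot as it stands.
- The arm moves only by the shell command python3 -m jog 'ROWS' [FORCE]. ROWS is a JSON object of lists of equal length, an entry for each row: "linear": the shift along the tool's x, y, z in cm, a list of three; "twist": the turn about the tool's x in rad; "claw": the opening, from -1 (shut) to 1 (fully open). A call has 1 to 20 rows; each row is the pose to reach, as a shift and turn from the pose commanded when the call began, along the tool's axes at that moment; what a row does not reach only later rows make up. A row lasts 1/12 s, in which the tool goes at most 41.7 mm and 7.16 degrees, less where a joint would pass 70% of its speed; a pose out of reach is approached as far as the arm can. A call with a gripper value outside its range is refused whole. The fingers move at their own pace and stop on an object; FORCE is the grip in N (left out, the last holds). Time passes only in rows, so rows that repeat a pose let the fingers close. It gives the time, the measured TCP pose, the force and the opening at its end, in the units of the state.
- manip.sense(): the state, without advancing time (a new reading comes with each control period).
- manip.snapshot(name): name is "scene" or "top" or "wrist"; returns a dict with "pixels" (384x512x3 uint8, red, green, blue), "camera_matrix" (3x3 intrinsics, pixels), "R" (3x3) and "t" (3): a world point X has camera coordinates R X + t. Camera axes: x right, y down, z forward; pixel columns grow to the right and rows downward; lengths in m; the calibration is good to about 2 mm. The wrist camera is an equidistant fisheye: a pixel r from the principal point sees the ray r / f radians off the axis. A picture is of the moment at which its call begins. There is no depth.
- manip.sign_off(): hands the job in, once; it reports no verdict.
The state is a dict: "t": time; "q": joint angles; "qd": joint speeds; "tau": joint torques, N m; "tcp_pos": TCP position; "tool_rot": TCP orientation; "force": force on the tool from outside, world axes, zero at the start; "ft_torque": the same for the moment, N m; "finger_gap": opening from 0.0 (shut) to 1.0 (fully open).
Only numpy, scipy, OpenCV 4.12 (cv2) and the standard library are available. Lean on these libraries where they do the work, as an engineer would, in place of code of your own. Each camera call takes 0.05 s, during which the arm holds its last target.

## Task

Change over the heat mat: put the press board away in the white tool tray, handle up, and slide every tray of green seedlings off the red heat mat so that it lies wholly on the green mat, lengthwise along the ribs of the mat. With the heat mat empty, slide each freshly sown tray into a white-outlined bay of its own, wholly inside the outline, and only then turn the thermostat dial so that its pointer faces the green mark. Slide the trays flat along the bench and never lift or tip them, since the seed lies loose on top, and leave the jug, the pots and the label cup alone.

Things in the scene. Friction and masses are not known exactly. Their poses are not given: they have to be found in the camera images.
- heat_mat: dark red heat mat lying on the bench, 175 x 335 mm, 2 mm thin film that can be slid over without a step; fixed; origin at its centre at bench height; x runs away from the robot along the bays' length, y to the left across the three bays
- bay_left (a point): centre of the left of the three bays, bays 105 mm apart; a white outline, 134 x 68 mm inside, long side along the mat's x; the point is at bench height, axes as the mat's
- bay_middle (a point): centre of the middle of the three bays, bays 105 mm apart; a white outline, 134 x 68 mm inside, long side along the mat's x; the point is at bench height, axes as the mat's
- bay_right (a point): centre of the right of the three bays, bays 105 mm apart; a white outline, 134 x 68 mm inside, long side along the mat's x; the point is at bench height, axes as the mat's
- green_mat: green ribbed capillary mat lying on the bench, 170 (x) x 220 mm (y), 2 mm thin film that can be slid over without a step; fixed; origin at its centre at bench height; x away from the robot, along the ribs
- sprout_left: black plastic plug tray, 120 x 54 mm and 24 mm high, straight sides, 0.22 kg, ten brown plugs in two rows of five; with green seedlings standing up to 45 mm over the bench (leaves are soft and only seen); at the start in the left bay, or absent; origin at the centre of its underside, x along its length, z up
- sprout_middle: black plastic plug tray, 120 x 54 mm and 24 mm high, straight sides, 0.22 kg, ten brown plugs in two rows of five; with green seedlings standing up to 45 mm over the bench (leaves are soft and only seen); at the start in the middle bay, or absent; origin at the centre of its underside, x along its length, z up
- sprout_right: black plastic plug tray, 120 x 54 mm and 24 mm high, straight sides, 0.22 kg, ten brown plugs in two rows of five; with green seedlings standing up to 45 mm over the bench (leaves are soft and only seen); at the start in the right bay, or absent; origin at the centre of its underside, x along its length, z up
- sown_a: black plastic plug tray, 120 x 54 mm and 24 mm high, straight sides, 0.22 kg, ten brown plugs in two rows of five; one pale seed lying on each plug; at the start on the newspaper to the left, or absent; origin at the centre of its underside, x along its length, z up
- sown_b: black plastic plug tray, 120 x 54 mm and 24 mm high, straight sides, 0.22 kg, ten brown plugs in two rows of five; one pale seed lying on each plug; at the start on the newspaper to the left, or absent; origin at the centre of its underside, x along its length, z up
- sown_c: black plastic plug tray, 120 x 54 mm and 24 mm high, straight sides, 0.22 kg, ten brown plugs in two rows of five; one pale seed lying on each plug; at the start on the newspaper to the left, or absent; origin at the centre of its underside, x along its length, z up
- press_board: wooden press board for firming plugs: board 100 x 50 mm and 12 mm thick, with an upright handle block in its middle, 50 mm (x) by 20 mm (y), top 57 mm above its underside; 0.14 kg; lies on the green mat at the start; origin at the centre of its underside, x along its length
- tool_tray: white open tool tray, 125 (x) x 205 mm (y), 28 mm high, walls and floor 4 mm; fixed; origin at the centre of its underside
- dial (a joint): angle of the thermostat's dial, rad: 0 at its stop, grows clockwise seen from above up to a stop at 2.8; points at the middle of the green mark at 2.0; black ticks every 0.5; stays where it is left, light friction (0.04 N m)
- dial_grip (a point): on the dial's axis, 66 mm over the bench, inside its grip bar, 46 x 12 mm, which stands from 50 to 74 mm over the bench on a dial disc of 52 mm diameter; turns with the dial: x points along the bar to its white-marked end, the pointer; z up. The dial sits on a fixed grey thermostat box, 90 x 115 mm, 42 mm high
- green_mark (a point): the green mark on the thermostat's top face, 35 mm from the dial's axis, 42 mm over the bench
- jug: clear measuring jug, 90 mm wide, 110 mm high; bystander; origin at the centre of its underside
- pots: stack of terracotta pots, 94 mm wide, 90 mm high; bystander; origin at the centre of its underside
- label_cup: yellow cup of white plant labels, 64 mm wide, 105 mm high; bystander; origin at the centre of its underside
There are look-alikes about, which are no part of the job. What is shaped like the press_board but pink or purple is not meant.

How it is judged:
By the outcome, as a careful person would: the job done as asked, in the order asked, and still so for the second after the job is handed in, with the robot touching nothing.
Of sprout_left, sprout_middle, sprout_right only 1 to 2 are there at a start; the rules pass over those that are not, and their reading is None.
Of sown_a, sown_b, sown_c only 2 to 3 are there at a start; the rules pass over those that are not, and their reading is None.
At some moment in a run one of sown_a, sown_b, sown_c, sprout_left, sprout_middle, sprout_right may be knocked a few centimetres aside while the robot is not near it.
Once in a run the grip may slacken for a moment while it holds something.
It also fails if it takes over 210 s, if anything falls off the work surface, if the arm or the gripper's body presses on something with over 40 N, if the wrist force passes 120 N, or if a joint passes its speed limit or range.

## Working session

There is one attempt and no reset: what is moved stays moved. The work goes in short steps, Python scripts to look and compute and a shell command to move; the robot and the scene stay as the last step left them, time stands still between calls to the robot, and variables do not carry over. Pictures are saved under pics/ and viewed, and the job is handed in when it is done.

```bash
ls -la; mkdir -p pics
cat > h.py <<'E'
from station import manip
import numpy as np, cv2
def snap(name,fn=None,scale=1):
    s=manip.snapshot(name)
    if fn: 
        im=cv2.cvtColor(np.asarray(s["pixels"],np.uint8),cv2.COLOR_RGB2BGR)
        if scale!=1: im=cv2.resize(im,None,fx=scale,fy=scale,interpolation=cv2.INTER_CUBIC)
        cv2.imwrite("pics/"+fn,im)
    return s
E
python3 - <<'E'
from h import *
for n in ["top","scene","wrist"]:
    s=snap(n,n+"0.png",1.5); print(n,np.round(s["camera_matrix"],2).tolist(),np.round(s["R"],4).tolist(),np.round(s["t"],4).tolist())
s=manip.sense()
print(s)
E
```

```text
total 12
drwxr-xr-x  3 agent agent 4096 Dec  7 02:57 .
drwxr-xr-x 23 root  root  4096 Dec  7 02:57 ..
drwxr-xr-x  2 agent agent 4096 Dec  7 02:57 pics
top [[447.87, 0.0, 256.04], [0.0, 447.87, 193.62], [0.0, 0.0, 1.0]] [[0.0236, -0.9997, -0.0003], [-0.9909, -0.0234, -0.1326], [0.1326, 0.0034, -0.9912]] [-0.1084, 0.4722, 1.7842]
scene [[369.53, 0.0, 250.13], [0.0, 369.53, 189.53], [0.0, 0.0, 1.0]] [[0.6916, 0.7222, -0.0129], [0.6181, -0.601, -0.5067], [-0.3737, 0.3424, -0.8621]] [-0.255, -0.3346, 1.3803]
wrist [[297.32, 0.0, 254.86], [0.0, 297.32, 189.43], [0.0, 0.0, 1.0]] [[0.3313, 0.9435, -0.0013], [0.9099, -0.3191, 0.2652], [0.2498, -0.089, -0.9642]] [-0.6248, -0.0341, 0.3786]
{'t': 0.15, 'q': array([ 1.05548449e+00,  5.28266612e-01,  1.43363132e+00,  2.52790656e-06,
        1.18141338e+00, -1.78497330e-01]), 'qd': array([-0.00047987, -0.00082295, -0.00206742, -0.00136955,  0.00036832,
        0.00161066]), 'tau': array([ 3.98052243e-04, -4.42744160e+01, -1.78276080e+01, -3.16196110e-04,
        5.60933680e-03,  8.54070350e-06]), 'tcp_pos': array([0.20621588, 0.58935388, 0.20354245]), 'tool_rot': array([ 0.11794896,  0.69731038, -0.11909128,  0.69689565]), 'force': array([-0.32003858,  0.17249001, -0.21858239]), 'ft_torque': array([-0.04052325, -0.09504969, -0.06267276]), 'finger_gap': 1.0034482464755883}
```

View pics/top0.png

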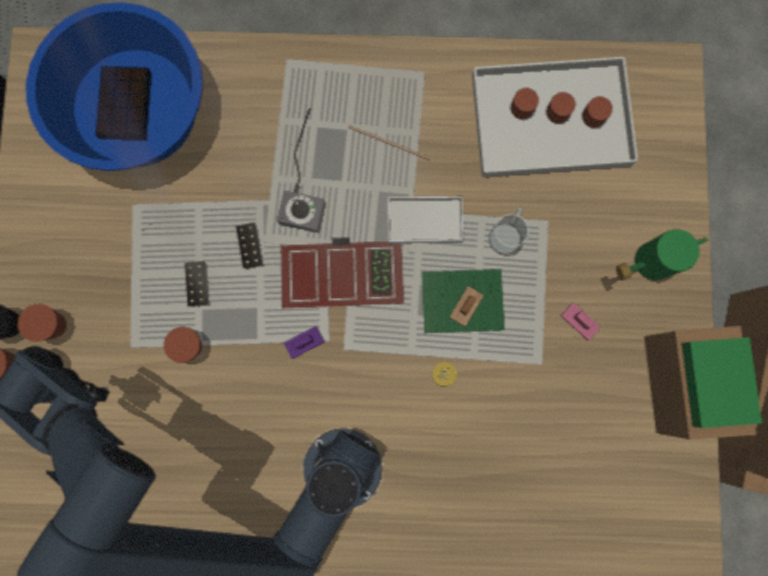

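View pics/scene0.png

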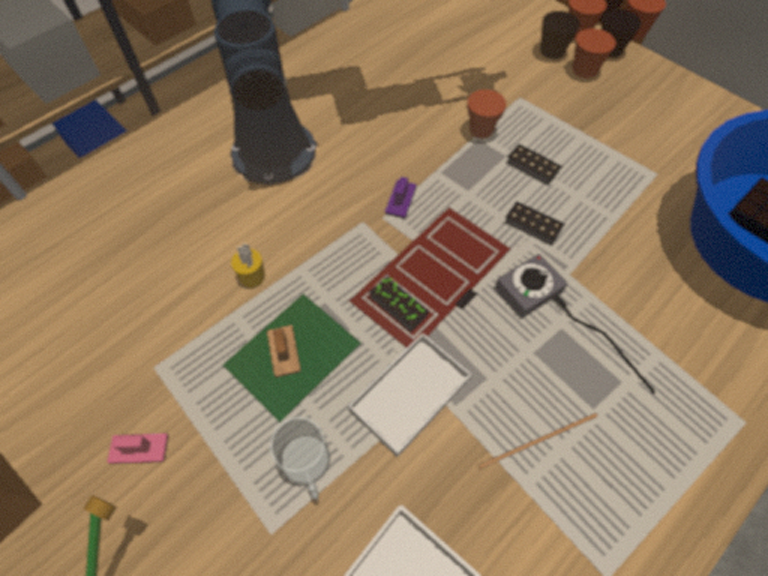

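View pics/wrist0.png

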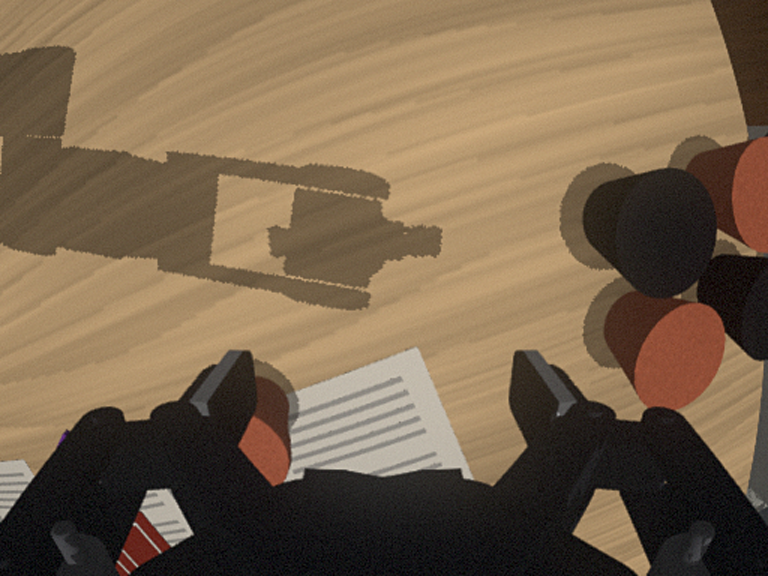

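The top view (1.5x px) shows these items:
- Heat mat at (343,275), with one seedling tray in the right bay (380,272).
- Sown trays at (197,283) and (249,245).
- Wooden board on the green mat at (466,305).
- White tool tray at (425,219).
- Thermostat at (302,209).

Board candidates are wooden (466,305), purple (304,342) and pink (580,321). The wooden one on the green mat fits. For the tray, (425,219) fits 125x205 mm, while the one at (555,115) is larger and holds pots.

Next I'll rectify the views to metric planes.

```bash
cat >> h.py <<'E'
def ortho(s,z=0.0,x0=0.3,x1=0.85,y0=-0.4,y1=0.4,ppm=1000):
    """orthophoto at plane z: up = +x world, left=+y. px: u=(y1-y)*ppm, v=(x1-x)*ppm"""
    K,R,t=[np.asarray(s[k],float) for k in("camera_matrix","R","t")]
    M=np.column_stack([R[:,0],R[:,1],R[:,2]*z+t])
    A=np.array([[0,-1/ppm,x1],[-1/ppm,0,y1],[0,0,1]])
    H=K@M@A
    im=cv2.cvtColor(np.asarray(s["pixels"],np.uint8),cv2.COLOR_RGB2BGR)
    return cv2.warpPerspective(im,H,(int(round((y1-y0)*ppm)),int(round((x1-x0)*ppm))),flags=cv2.INTER_CUBIC|cv2.WARP_INVERSE_MAP)
def grid(o,x1,y1,ppm,step=0.1):
    o=o.copy()
    for k in np.arange(-1,1.5,step):
        v=int((x1-k)*ppm);u=int((y1-k)*ppm)
        if 0<=v<o.shape[0]: cv2.line(o,(0,v),(o.shape[1],v),(255,255,0),1);cv2.putText(o,"x%.2f"%k,(2,v-2),0,.4,(255,0,255),1)
        if 0<=u<o.shape[1]: cv2.line(o,(u,0),(u,o.shape[0]),(255,255,0),1);cv2.putText(o,"y%.2f"%k,(u+2,10),0,.4,(255,0,255),1)
    return o
def ray(s,uv):
    K,R,t=[np.asarray(s[k],float) for k in("camera_matrix","R","t")]
    d=R.T@np.linalg.solve(K,[uv[0],uv[1],1.]); return -R.T@t,d/np.linalg.norm(d)
def onplane(s,uv,z):
    c,d=ray(s,uv); return c+d*(z-c[2])/d[2]
E
python3 - <<'E'
from h import *
for n in ["top","scene"]:
    s=snap(n)
    np.save(n+"0.npy",s,allow_pickle=True)
    for z in (0,):
        o=ortho(s,z,0.3,0.8,-0.35,0.45,1000)
        cv2.imwrite(f"pics/o_{n}.png",grid(o,0.8,0.45,1000))
E
```

```text
(no output)
```

View pics/o_top.png

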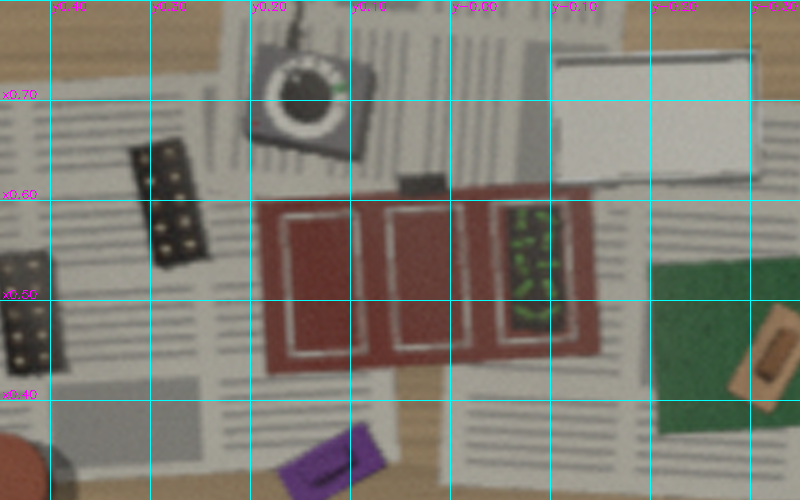

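View pics/o_scene.png

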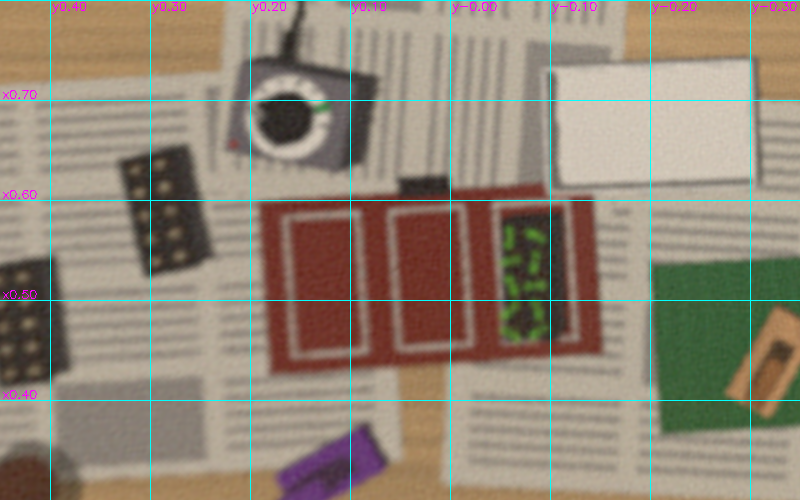

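```bash
cat > tri.py <<'E'
from h import *
from scipy.spatial.transform import Rotation as Ro
def tri(s1,p1,s2,p2):
    c1,d1=ray(s1,p1);c2,d2=ray(s2,p2)
    A=np.column_stack([d1,-d2]);k=np.linalg.lstsq(A,c2-c1,rcond=None)[0]
    a=c1+k[0]*d1;b=c2+k[1]*d2
    return (a+b)/2,np.linalg.norm(a-b)
E
python3 - <<'E'
from tri import *
t=np.load("top0.npy",allow_pickle=True).item();c=np.load("scene0.npy",allow_pickle=True).item()
q=manip.sense()["tool_rot"];print(np.round(Ro.from_quat(q).as_matrix(),4))
for n,s,z in(("top",t,0.024),("scene",c,0.024)):
    o=ortho(s,z,0.40,0.70,0.20,0.50,2500);cv2.imwrite(f"pics/sown_{n}.png",grid(o,0.7,0.5,2500,.05))
    o=ortho(s,z,0.34,0.64,-0.4,0.0,2000);cv2.imwrite(f"pics/spr_{n}.png",grid(o,0.64,0.0,2000,.05))
a=cv2.imread("pics/sown_top.png");b=cv2.imread("pics/sown_scene.png")
cv2.imwrite("pics/sown.png",cv2.resize(np.hstack([a,b]),None,fx=.53,fy=.53,interpolation=3))
E
```

```text
[[-5.000e-04  3.304e-01  9.438e-01]
 [-9.000e-04  9.438e-01 -3.304e-01]
 [-1.000e+00 -1.100e-03 -2.000e-04]]
```

View pics/sown.png

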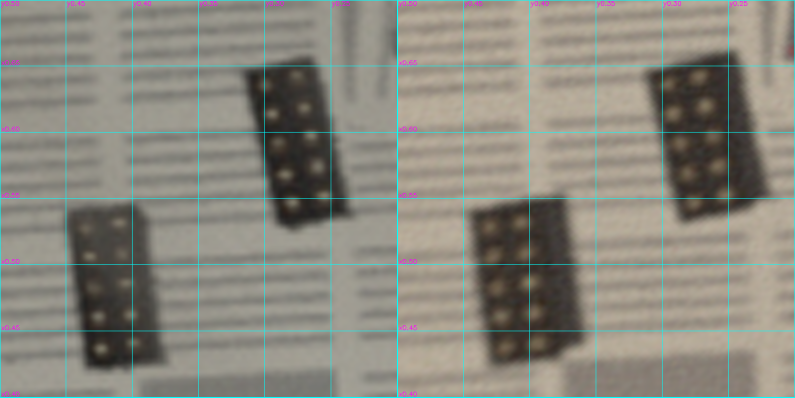

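View pics/spr_top.png

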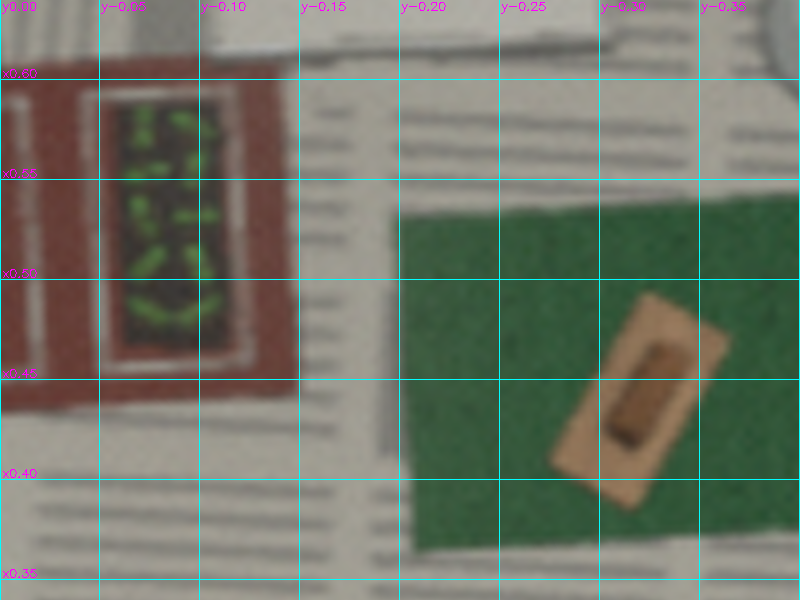

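View pics/spr_scene.png

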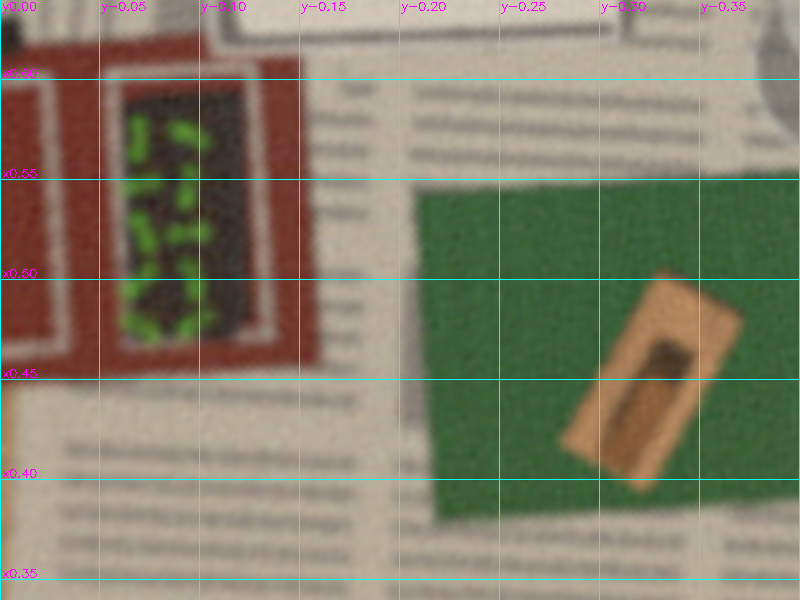

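```bash
cat > seg.py <<'E'
from tri import *
def rect(s,z,box,maskf,ppm=2000,close=9):
    x0,x1,y0,y1=box
    o=ortho(s,z,x0,x1,y0,y1,ppm);h=cv2.cvtColor(o,cv2.COLOR_BGR2HSV)
    m=maskf(h,o).astype(np.uint8)*255
    k=np.ones((close,close),np.uint8);m=cv2.morphologyEx(m,cv2.MORPH_CLOSE,k);m=cv2.morphologyEx(m,cv2.MORPH_OPEN,k)
    cs=cv2.findContours(m,cv2.RETR_EXTERNAL,cv2.CHAIN_APPROX_NONE)[0]
    if not cs: return None,m
    c=max(cs,key=cv2.contourArea)
    b=cv2.boxPoints(cv2.minAreaRect(c))
    P=np.array([[x1-v/ppm,y1-u/ppm] for u,v in b+0.5])
    e0=P[1]-P[0];e1=P[2]-P[1]
    L,W=np.linalg.norm(e0),np.linalg.norm(e1)
    e=e0 if L>W else e1
    a=np.degrees(np.arctan2(e[1],e[0]));a=(a+90)%180-90
    return (P.mean(0),a,max(L,W),min(L,W)),m
orange=lambda h,o:(h[...,0]>5)&(h[...,0]<18)&(h[...,1]>75)
green=lambda h,o:(h[...,0]>55)&(h[...,0]<80)&(h[...,1]>80)
red=lambda h,o:((h[...,0]>170)|(h[...,0]<6))&(h[...,1]>100)
dark=lambda h,o:(o.max(2)<95)
white=lambda h,o:(o.min(2)>150)&(h[...,1]<50)
def show(n,r):
    print(n,None if r is None else (np.round(r[0],4),round(r[1],1),round(r[2],4),round(r[3],4)))
E
python3 - <<'E'
from seg import *
t=np.load("top0.npy",allow_pickle=True).item();c=np.load("scene0.npy",allow_pickle=True).item()
for n,s in(("top",t),("scene",c)):
    print(n)
    show("board",rect(s,.012,(.36,.56,-.40,-.22),lambda h,o:(h[...,0]<20)&(h[...,1]>60)&(o[...,2]>o[...,1]))[0])
    show("green",rect(s,.002,(.34,.6,-.45,-.18),green,close=41)[0])
    show("heat",rect(s,.002,(.38,.64,-.2,.25),red,close=61)[0])
    show("heat+",rect(s,.002,(.38,.64,-.2,.25),lambda h,o:red(h,o)|green(h,o)|(o.max(2)<80),close=25)[0])
    for nm,b in(("a",(.40,.57,.34,.48)),("b",(.50,.68,.22,.36))):
        show("sown"+nm,rect(s,.024,b,dark,close=15)[0])
    show("tray",rect(s,.028,(.58,.78,-.34,-.06),lambda h,o:(h[...,1]<40)&(o.min(2)>135),close=7)[0])
    show("tray0",rect(s,.004,(.58,.78,-.34,-.06),lambda h,o:(h[...,1]<40)&(o.min(2)>135),close=7)[0])
E
```

```text
top
board (array([ 0.4405, -0.3213], dtype=float32), np.float32(-29.7), np.float32(0.0991), np.float32(0.0485))
green (array([ 0.4559, -0.313 ], dtype=float32), np.float32(-86.5), np.float32(0.2131), np.float32(0.1649))
heat (array([0.5188, 0.063 ], dtype=float32), np.float32(-86.6), np.float32(0.2458), np.float32(0.1703))
heat+ (array([0.5204, 0.0365], dtype=float32), np.float32(-86.6), np.float32(0.299), np.float32(0.1704))
sowna (array([0.4831, 0.4138], dtype=float32), np.float32(7.6), np.float32(0.1233), np.float32(0.0603))
sownb (array([0.5918, 0.276 ], dtype=float32), np.float32(12.6), np.float32(0.1247), np.float32(0.0572))
tray (array([ 0.6725, -0.22  ], dtype=float32), np.float32(-88.8), np.float32(0.2401), np.float32(0.1166))
tray0 (array([ 0.6784, -0.22  ], dtype=float32), np.float32(-88.8), np.float32(0.2402), np.float32(0.1178))
scene
board (array([ 0.4447, -0.325 ], dtype=float32), np.float32(-29.7), np.float32(0.1021), np.float32(0.0504))
green (array([ 0.4584, -0.3149], dtype=float32), np.float32(-86.8), np.float32(0.2146), np.float32(0.1629))
heat (array([0.5202, 0.0609], dtype=float32), np.float32(-86.2), np.float32(0.2449), np.float32(0.1714))
heat+ (array([0.5307, 0.0188], dtype=float32), np.float32(-86.0), np.float32(0.3303), np.float32(0.1852))
sowna (array([0.4879, 0.4022], dtype=float32), np.float32(6.7), np.float32(0.1194), np.float32(0.0721))
sownb (array([0.5966, 0.2655], dtype=float32), np.float32(15.0), np.float32(0.1177), np.float32(0.0717))
tray (array([ 0.68, -0.2 ], dtype=float32), np.float32(-90.0), np.float32(0.2795), np.float32(0.1995))
tray0 (array([ 0.68, -0.2 ], dtype=float32), np.float32(-90.0), np.float32(0.2795), np.float32(0.1995))
```

Run:
```python
from seg import *
t=np.load("top0.npy",allow_pickle=True).item();c=np.load("scene0.npy",allow_pickle=True).item()
def px(s,P):
    p=np.asarray(s["camera_matrix"])@(np.asarray(s["R"])@P+np.asarray(s["t"]));return p[:2]/p[2]
for s in(t,c): print(-np.asarray(s["R"]).T@np.asarray(s["t"]))
k=.53*2500
for a,b in (((85,228),(490,228)),((100,349),(505,347)),((297,76),(698,76)),((320,195),(724,195))):
    f=lambda p,o:np.array([.7-p[1]/k,.5-(p[0]-o)/k,.024])
    P,e=tri(t,px(t,f(a,0)),c,px(c,f(b,397.5)));print("seed",np.round(P,4),round(e,4))
# handle-top and board corners (2000ppm crops at z=.024): u->y=-u/2000, x=.64-v/2000
g=lambda p:np.array([.64-p[1]/2000,-p[0]/2000,.024])
for n,a,b in (("board near-left",(551,463),(560,440)),("board near-right",(632,509),(642,493)),("board far-left",(647,291),(662,272)),("board far-right",(730,338),(743,318)),("handle far-right top",(692,355),(692,355)),
  ):
    P,e=tri(t,px(t,g(a)),c,px(c,g(b)));print(n,np.round(P,4),round(e,4))
# enlarged native crops of the board/tray
for n,s,z,bx in (("top",t,.057,(.36,.53,-.41,-.24)),("scene",c,.057,(.36,.53,-.41,-.24))):
    cv2.imwrite(f"pics/bd_{n}.png",grid(ortho(s,z,*bx,2300),bx[1],bx[3],2300,.02))
a=cv2.imread("pics/bd_top.png");b=cv2.imread("pics/bd_scene.png");cv2.imwrite("pics/bd.png",np.hstack([a,b]))
for n,s in(("top",t),("scene",c)):
    cv2.imwrite(f"pics/tt_{n}.png",grid(ortho(s,.028,.59,.77,-.34,-.06,1400),.77,-.06,1400,.02))
a=cv2.imread("pics/tt_top.png");b=cv2.imread("pics/tt_scene.png");cv2.imwrite("pics/tt.png",np.hstack([a,b]))
```

```text
[ 0.23395597 -0.10341269  1.83107716]
[ 0.8989568  -0.48958991  1.0170779 ]
seed [0.5273 0.436  0.0195] 0.0035
seed [0.4363 0.4252 0.0184] 0.0026
seed [0.6425 0.2758 0.0216] 0.0017
seed [0.5524 0.2582 0.0198] 0.0033
board near-left [ 0.4106 -0.2767  0.0053] 0.0014
board near-right [ 0.3865 -0.3181  0.0097] 0.001
board far-left [ 0.4968 -0.3269  0.0045] 0.0023
board far-right [ 0.4732 -0.3685  0.0046] 0.0016
handle far-right top [ 0.4625 -0.346   0.024 ] 0.0
```

View pics/bd.png

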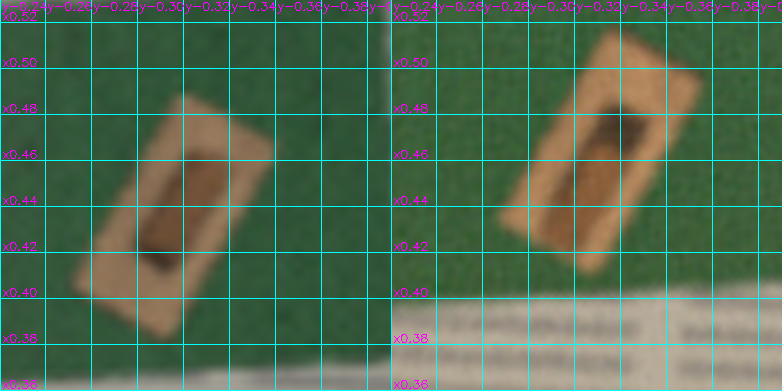

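View pics/tt.png

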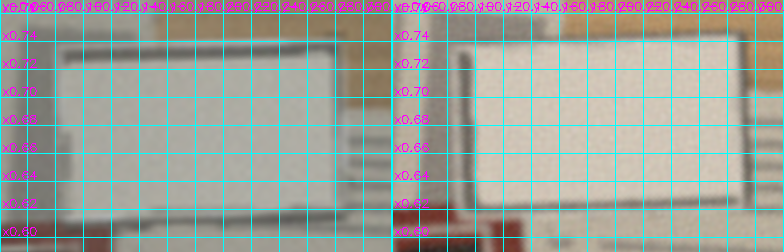

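```bash
cat > go.py <<'E'
# usage: go.py x y z yaw_deg  -> linear (cm) and twist needed from the measured pose; yaw of tool z
import sys
from tri import *
s=manip.sense();R=Ro.from_quat(s["tool_rot"]).as_matrix()
p=s["tcp_pos"];yaw=np.degrees(np.arctan2(R[1,2],R[0,2]))
print("t",round(s["t"],2),"p",np.round(p,4),"yaw",round(yaw,2),"F",np.round(s["force"],1),"gap",round(s["finger_gap"],3),"q6",round(s["q"][5],2),"down",np.round(R[:,0],4))
a=[float(v) for v in sys.argv[1:]]
for i in range(0,len(a)-3,4):
    d=np.array(a[i:i+3])-p
    print("lin",np.round(R.T@d*100,2),"twist",round(np.radians((yaw-a[i+3]+180)%360-180),3),"mm",round(np.linalg.norm(d)*1000))
E
python3 go.py .5 .15 .2 -29.7  .442 -.322 .15 -29.7
```

```text
t 0.25 p [0.2063 0.5896 0.2038] yaw -19.3 F [ 0.2 -0.2  0.8] gap 1.0 q6 -0.18 down [-5.e-04 -9.e-04 -1.e+00]
lin [  0.41 -31.78  42.24] twist 0.182 mm 529
lin [  5.46 -78.24  52.37] twist 0.182 mm 943
```

```bash
python3 -m jog '{"linear":[[0,-31.8,42.2],[0,-31.8,42.2],[0,-31.8,42.2],[0,-31.8,42.2],[0,-31.8,42.2],[0,-31.8,42.2],[0,-31.8,42.2],[0,-31.8,42.2],[0,-31.8,42.2],[0,-31.8,42.2],[0,-31.8,42.2],[0,-31.8,42.2],[0,-31.8,42.2],[0,-31.8,42.2]],"twist":[0,0,0,0,0,0,0,0,0,0.182,0.182,0.182,0.182,0.182],"claw":[1,1,1,1,1,1,1,1,1,1,1,1,1,1]}' 40; python3 go.py .442 -.322 .15 -29.7
```

```text
t: 1.42
tcp_pos: [0.5041, 0.1457, 0.2046]
tool_rot: [0.183, 0.681, -0.184, 0.684]
force: [-0.2, 0.2, 0.1]
finger_gap: 1.002
t 1.42 p [0.5041 0.1457 0.2046] yaw -30.06 F [-0.2  0.2  0.1] gap 1.002 q6 -0.98 down [ 0.0041 -0.0016 -1.    ]
lin [  5.51 -43.6   18.03] twist -0.006 mm 475
```

```bash
python3 -m jog '{"linear":[[0,-43.6,18],[0,-43.6,18],[0,-43.6,18],[0,-43.6,18],[0,-43.6,18],[0,-43.6,18],[0,-43.6,18],[0,-43.6,18],[0,-43.6,18],[0,-43.6,18],[0,-43.6,18],[0,-43.6,18],[5.5,-43.6,18],[5.5,-43.6,18],[5.5,-43.6,18]],"twist":[0,0,0,0,0,0,0,0,0,0,0,0,0,0,0],"claw":[0.3,0.3,0.3,0.3,0.3,0.3,0.3,0.3,0.3,0.3,0.3,0.3,0.3,0.3,0.3]}' 40; python3 go.py .442 -.322 .15 -29.7; python3 -c "
from h import *
snap('wrist','w1.png',1.5)"
```

```text
t: 2.67
tcp_pos: [0.4376, -0.3149, 0.1459]
tool_rot: [0.183, 0.686, -0.18, 0.681]
force: [0.3, 1.1, 0.1]
finger_gap: 0.649
t 2.67 p [ 0.4376 -0.3149  0.1459] yaw -29.76 F [0.3 1.1 0.1] gap 0.649 q6 -1.88 down [-0.0058  0.0069 -1.    ]
lin [-0.42 -0.4   0.73] twist -0.001 mm 9
```

View pics/w1.png

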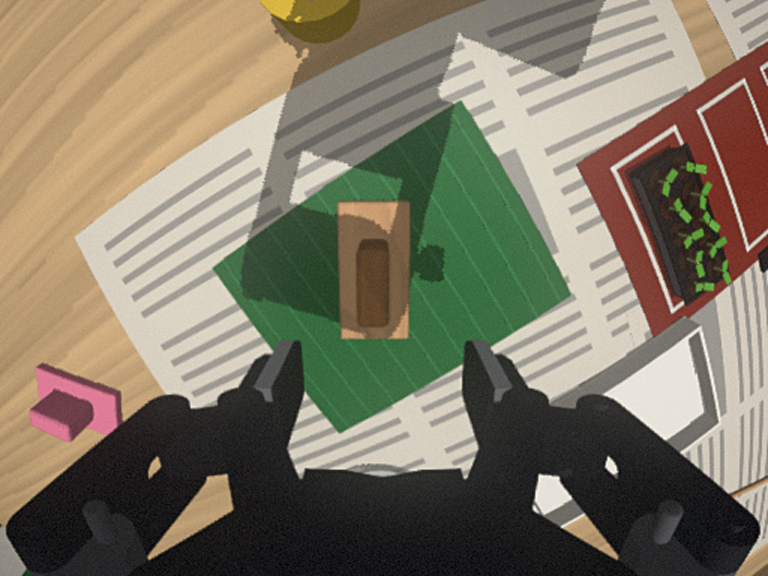

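```bash
cat > wr.py <<'E'
from seg import *
def wray(s,uv):
    K=np.asarray(s["camera_matrix"]);R=np.asarray(s["R"]);t=np.asarray(s["t"])
    d=(np.asarray(uv,float)-K[:2,2])/K[0,0];r=np.hypot(*d)
    v=np.array([*(d/r*np.sin(r) if r>1e-9 else d),np.cos(r)])
    return -R.T@t,R.T@v
def wplane(s,uv,z):
    c,d=wray(s,uv);return c+d*(z-c[2])/d[2]
def wproj(s,P):
    P=np.atleast_2d(P);X=P@np.asarray(s["R"]).T+np.asarray(s["t"])
    th=np.arctan2(np.hypot(X[:,0],X[:,1]),X[:,2]);ph=np.arctan2(X[:,1],X[:,0])
    f=s["camera_matrix"][0][0];K=np.asarray(s["camera_matrix"])
    return np.c_[K[0,2]+f*th*np.cos(ph),K[1,2]+f*th*np.sin(ph)]
def wortho(s,z=0,x0=0.3,x1=.85,y0=-.4,y1=.4,ppm=1000):
    u,v=np.meshgrid(np.arange(int(round((y1-y0)*ppm))),np.arange(int(round((x1-x0)*ppm))))
    P=np.stack([x1-v/ppm,y1-u/ppm,np.full(u.shape,z)],-1).reshape(-1,3)
    p=wproj(s,P).astype(np.float32).reshape(u.shape+(2,))
    im=cv2.cvtColor(np.asarray(s["pixels"],np.uint8),cv2.COLOR_RGB2BGR)
    return cv2.remap(im,p[...,0],p[...,1],cv2.INTER_CUBIC)
def box(x,y,yaw,L,W,z):
    a=np.radians(yaw);c=np.array([np.cos(a),np.sin(a)]);n=np.array([-c[1],c[0]])
    return np.array([[*(np.array([x,y])+i*c*L/2+j*n*W/2),z] for i,j in((1,1),(1,-1),(-1,-1),(-1,1))])
E
cat > pk.py <<'E'
from wr import *
E
python3 - <<'E'
from wr import *
s=snap("wrist")
im=cv2.resize(cv2.cvtColor(np.asarray(s["pixels"],np.uint8),4),None,fx=3,fy=3,interpolation=3)
for L,W,z,col in((.1,.05,.012,(255,255,0)),(.05,.02,.057,(0,255,255))):
    p=wproj(s,box(.442,-.322,-29.7,L,W,z))*3
    cv2.polylines(im,[p.astype(int)],True,col,1)
cv2.imwrite("pics/w1b.png",im[330:760,500:1000])
print(wplane(s,(248.7,180),.057))
E
```

```text
[ 0.43267777 -0.31745383  0.057     ]
```

View pics/w1b.png

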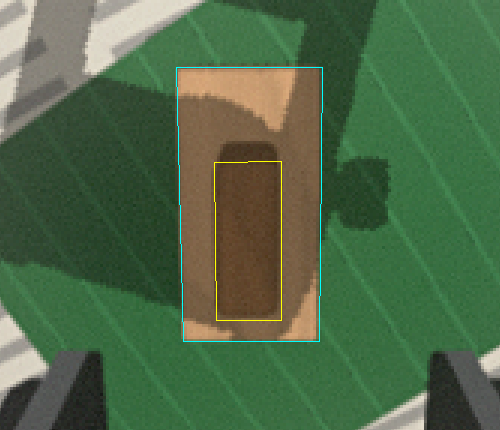

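The overlay confirms the wooden board at (0.442,-0.322), -29.7°. Its heights of 12/57 mm fit both the wrist view and the fixed views.

```bash
python3 go.py .442 -.322 .028 -29.7
```

```text
t 2.77 p [ 0.4399 -0.3167  0.1491] yaw -29.69 F [ 1.  -0.6  0.8] gap 0.65 q6 -1.88 down [-8.0e-04  1.2e-03 -1.0e+00]
lin [12.11 -0.36  0.46] twist 0.0 mm 121
```

```bash
python3 -m jog '{"linear":[[0,-0.35,0.5],[3,-0.35,0.5],[6,-0.35,0.5],[9,-0.35,0.5],[11,-0.35,0.5],[12,-0.35,0.5],[12.1,-0.35,0.5],[12.1,-0.35,0.5]],"twist":[0,0,0,0,0,0,0,0],"claw":[0.3,0.3,0.3,0.3,0.3,0.3,0.3,0.3]}' 40; python3 go.py .442 -.322 .028 -29.7
```

```text
t: 3.43
tcp_pos: [0.4434, -0.3238, 0.0291]
tool_rot: [0.181, 0.683, -0.182, 0.684]
force: [0.1, -1.3, 0.2]
finger_gap: 0.649
t 3.43 p [ 0.4434 -0.3238  0.0291] yaw -29.69 F [ 0.1 -1.3  0.2] gap 0.649 q6 -1.89 down [ 0.0012 -0.0014 -1.    ]
lin [ 0.11  0.09 -0.21] twist 0.0 mm 3
```

Close and lift.

```bash
python3 -m jog '{"linear":[[0,0,-0.2],[0,0,-0.2],[0,0,-0.2],[0,0,-0.2],[0,0,-0.2],[0,0,-0.2],[-2,0,-0.2],[-5,0,-0.2],[-8,0,-0.2],[-10,0,-0.2],[-10,0,-0.2],[-10,0,-0.2]],"twist":[0,0,0,0,0,0,0,0,0,0,0,0],"claw":[-1,-1,-1,-1,-1,-1,-1,-1,-1,-1,-1,-1]}' 60; python3 go.py .676 -.204 .128 -86.5 .676 -.204 .045 -86.5; python3 -c "
from h import *
snap('wrist','w2.png',1)"
```

```text
t: 4.43
tcp_pos: [0.4414, -0.3228, 0.13]
tool_rot: [0.181, 0.682, -0.182, 0.685]
force: [0.7, 0.5, -0.1]
finger_gap: 0.0
t 4.43 p [ 0.4414 -0.3228  0.13  ] yaw -29.73 F [ 0.7  0.5 -0.1] gap 0.0 q6 -1.89 down [ 0.0027 -0.0028 -1.    ]
lin [ 0.23 21.95 14.48] twist 0.991 mm 263
lin [ 8.53 21.96 14.45] twist 0.991 mm 276
```

View pics/w2.png

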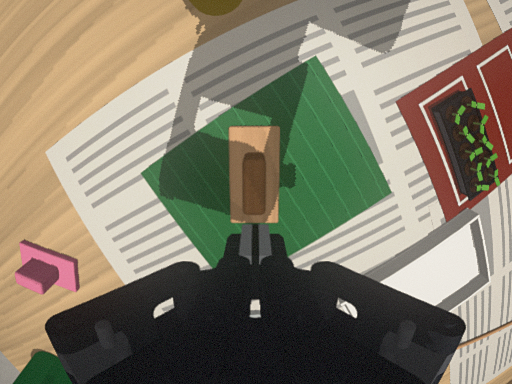

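The gripper is shut and empty. It lifted before the fingers had closed, and the board is still in place. I'll redo it with a longer close and check before lifting.

```bash
python3 -m jog '{"linear":[[0,0,0],[0,0,0],[0,0,0],[0,0,0],[0,0,0]],"twist":[0,0,0,0,0],"claw":[0.2,0.2,0.2,0.2,0.2]}' 60
python3 - <<'E'
from wr import *
s=snap("wrist")
im=cv2.resize(cv2.cvtColor(np.asarray(s["pixels"],np.uint8),4),None,fx=3,fy=3,interpolation=3)
for L,W,z,col in((.1,.05,.012,(255,255,0)),(.05,.02,.057,(0,255,255))):
    p=wproj(s,box(.442,-.322,-29.7,L,W,z))*3
    cv2.polylines(im,[p.astype(int)],True,col,1)
cv2.imwrite("pics/w3b.png",im[330:760,500:1000])
E
python3 go.py .442 -.322 .026 -29.7
```

```text
t: 4.9
tcp_pos: [0.4405, -0.3219, 0.1276]
tool_rot: [0.182, 0.684, -0.181, 0.683]
force: [0.3, 0.5, 0.0]
finger_gap: 0.598
t 4.95 p [ 0.4405 -0.322   0.1278] yaw -29.73 F [ 0.7 -0.3  0.1] gap 0.599 q6 -1.89 down [-7.e-04  8.e-04 -1.e+00]
lin [10.18  0.06  0.14] twist -0.0 mm 102
```

View pics/w3b.png

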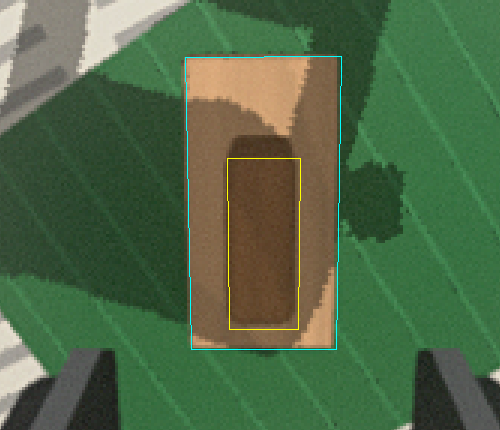

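```bash
python3 -m jog '{"linear":[[3,0.05,0.15],[6,0.05,0.15],[9,0.05,0.15],[10.2,0.05,0.15],[10.3,0.05,0.15],[10.3,0.05,0.15],[10.3,0.05,0.15],[10.3,0.05,0.15],[10.3,0.05,0.15],[10.3,0.05,0.15],[10.3,0.05,0.15],[10.3,0.05,0.15],[10.3,0.05,0.15],[10.3,0.05,0.15]],"twist":[0,0,0,0,0,0,0,0,0,0,0,0,0,0],"claw":[0.2,0.2,0.2,0.2,0.2,0.2,-1,-1,-1,-1,-1,-1,-1,-1]}' 60; python3 go.py
```

```text
t: 6.12
tcp_pos: [0.4429, -0.3237, 0.0268]
tool_rot: [0.181, 0.683, -0.182, 0.684]
force: [-1.1, -0.6, 7.7]
finger_gap: 0.202
t 6.12 p [ 0.4429 -0.3237  0.0268] yaw -29.72 F [-1.1 -0.6  7.7] gap 0.202 q6 -1.89 down [ 0.0019 -0.0027 -1.    ]
```

```bash
python3 -m jog '{"linear":[[-1,0,0],[-2.5,0,0],[-4.5,0,0],[-6.5,0,0],[-8.5,0,0],[-10,0,0],[-10,0,0],[-10,0,0]],"twist":[0,0,0,0,0,0,0,0],"claw":[-1,-1,-1,-1,-1,-1,-1,-1]}' 60; python3 go.py .676 -.204 .128 -86.5; python3 -c "
from h import *
snap('wrist','w4.png',1)"
```

```text
t: 6.78
tcp_pos: [0.4425, -0.3225, 0.1262]
tool_rot: [0.181, 0.683, -0.182, 0.684]
force: [0.5, 0.3, -3.2]
finger_gap: 0.202
t 6.78 p [ 0.4425 -0.3225  0.1262] yaw -29.72 F [ 0.5  0.3 -3.2] gap 0.202 q6 -1.89 down [ 0.0014 -0.0012 -1.    ]
lin [-0.16 21.86 14.4 ] twist 0.991 mm 262
```

View pics/w4.png

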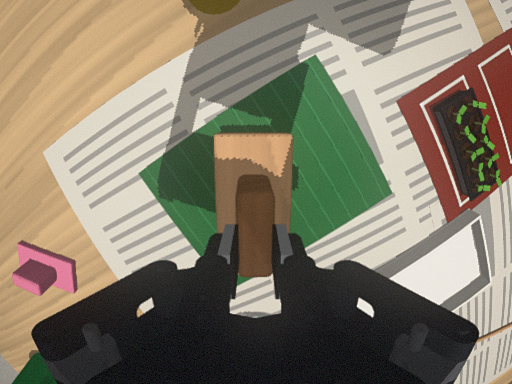

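```bash
python3 -m jog '{"linear":[[0,1,0.7],[0,2.5,1.7],[0,4.5,3],[0,6.5,4.3],[0,8.5,5.6],[0,10.5,6.9],[0,12.5,8.2],[0,14.5,9.5],[0,16.5,10.8],[0,18.5,12.1],[0,20.5,13.4],[0,21.5,14],[0,21.9,14.4],[0,21.9,14.4],[0,21.9,14.4],[0,21.9,14.4]],"twist":[0.05,0.15,0.25,0.35,0.45,0.55,0.65,0.75,0.85,0.92,0.99,0.99,0.99,0.99,0.99,0.99],"claw":[-1,-1,-1,-1,-1,-1,-1,-1,-1,-1,-1,-1,-1,-1,-1,-1]}' 60; python3 go.py .676 -.204 .034 -86.5; python3 -c "
from h import *
snap('wrist','w5.png',1.5)"
```

```text
t: 8.17
tcp_pos: [0.6744, -0.2043, 0.1248]
tool_rot: [0.484, 0.516, -0.485, 0.515]
force: [-0.4, -0.2, -1.0]
finger_gap: 0.201
t 8.17 p [ 0.6744 -0.2043  0.1248] yaw -86.47 F [-0.4 -0.2 -1. ] gap 0.201 q6 -0.51 down [-2.1e-03  5.0e-04 -1.0e+00]
lin [ 9.08  0.18 -0.02] twist 0.0 mm 91
```

View pics/w5.png

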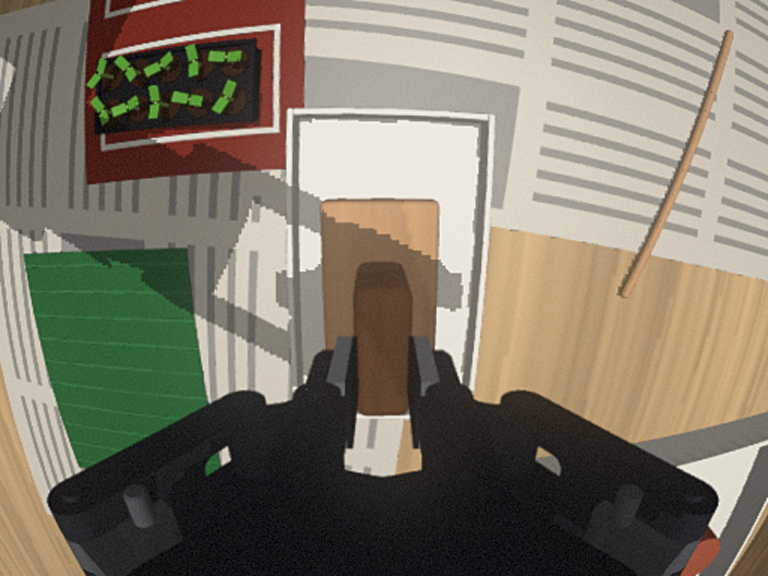

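```bash
python3 -m jog '{"linear":[[2,0,0],[4,0,0],[6,0,0],[7.5,0,0],[8.5,0,0],[9.1,0,0],[9.1,0,0],[9.1,0,0]],"twist":[0,0,0,0,0,0,0,0],"claw":[-1,-1,-1,-1,-1,-1,-1,-1]}' 60; python3 go.py .676 -.204 .031 -86.5
```

```text
t: 8.88
tcp_pos: [0.6761, -0.2041, 0.0348]
tool_rot: [0.484, 0.515, -0.484, 0.515]
force: [0.3, 1.0, -0.8]
finger_gap: 0.198
t 8.88 p [ 0.6761 -0.2041  0.0348] yaw -86.47 F [ 0.3  1.  -0.8] gap 0.198 q6 -0.51 down [ 6.e-04 -3.e-04 -1.e+00]
lin [ 0.38 -0.01 -0.01] twist 0.001 mm 4
```

```bash
python3 -m jog '{"linear":[[0.4,0,0],[0.4,0,0],[0.4,0,0],[0.4,0,0],[0.4,0,0],[0.4,0,0],[-1,0,0],[-4,0,0],[-8,0,0],[-11,0,0],[-12,0,0],[-12,0,0]],"twist":[0,0,0,0,0,0,0,0,0,0,0,0],"claw":[-1,-1,0.1,0.1,0.1,0.1,0.1,0.1,0.1,0.1,0.1,0.1]}' 60
python3 - <<'E'
from wr import *
s=snap("wrist","w6.png",1.5)
for n in("top","scene"):
    np.save(n+"1.npy",snap(n),allow_pickle=True)
t=np.load("top1.npy",allow_pickle=True).item()
cv2.imwrite("pics/o_top1.png",grid(ortho(t,0.0,.3,.8,-.4,.4),.8,.4,1000))
E
python3 go.py .53 -.085 .12 3.4
```

```text
t: 9.88
tcp_pos: [0.6786, -0.2048, 0.1599]
tool_rot: [0.485, 0.512, -0.483, 0.519]
force: [0.5, -0.2, 0.4]
finger_gap: 0.554
t 10.03 p [ 0.6746 -0.2031  0.1529] yaw -86.45 F [-0.5  0.6 -0.5] gap 0.552 q6 -0.51 down [-0.0028  0.0014 -1.    ]
lin [  3.35 -13.69 -12.67] twist -1.568 mm 190
```

View pics/w6.png

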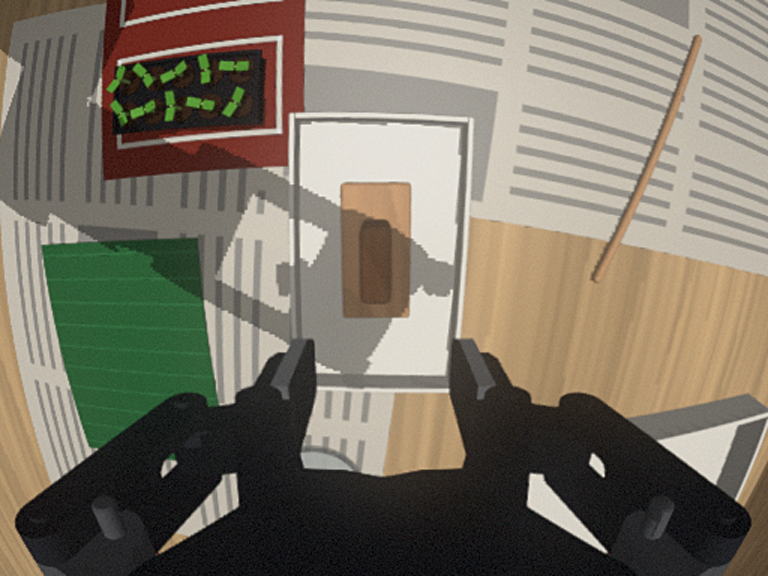

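View pics/o_top1.png

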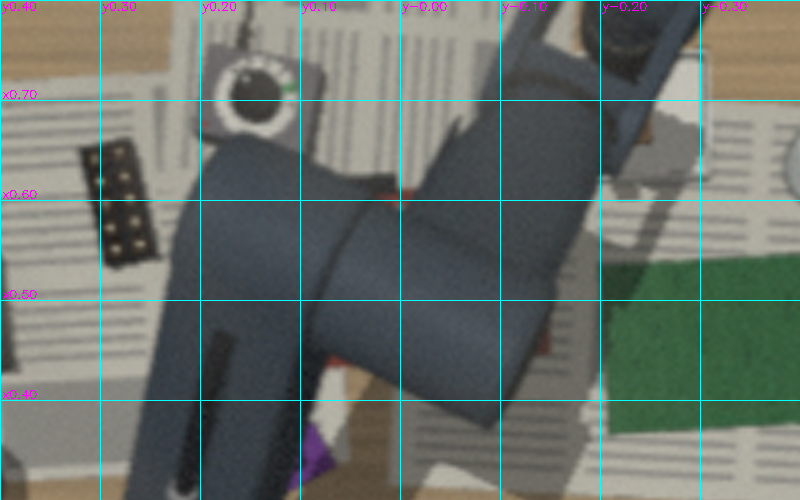

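The board lies flat inside the tool tray with its handle up (wrist px (375,250)). Next is a measuring view of the heat mat.

```bash
python3 go.py .60 -.05 .26 3.4
```

```text
t 10.03 p [ 0.6746 -0.2031  0.1529] yaw -86.45 F [-0.5  0.6 -0.5] gap 0.552 q6 -0.51 down [-0.0028  0.0014 -1.    ]
lin [-10.67  -6.53 -15.75] twist -1.568 mm 201
```

```bash
python3 -m jog '{"linear":[[-4,0,0],[-8,-2,-4],[-10,-4,-8],[-10.5,-6.5,-12],[-10.5,-6.5,-15.7],[-10.5,-6.5,-15.7],[-10.5,-6.5,-15.7],[-10.5,-6.5,-15.7],[-10.5,-6.5,-15.7],[-10.5,-6.5,-15.7],[-10.5,-6.5,-15.7],[-10.5,-6.5,-15.7],[-10.5,-6.5,-15.7],[-10.5,-6.5,-15.7],[-10.5,-6.5,-15.7],[-10.5,-6.5,-15.7]],"twist":[-1.57,-1.57,-1.57,-1.57,-1.57,-1.57,-1.57,-1.57,-1.57,-1.57,-1.57,-1.57,-1.57,-1.57,-1.57,-1.57],"claw":[0.5,0.5,0.5,0.5,0.5,0.5,0.5,0.5,0.5,0.5,0.5,0.5,0.5,0.5,0.5,0.5]}' 40
python3 - <<'E'
from wr import *
s=snap("wrist","w7.png",1.5)
np.save("wrA.npy",s,allow_pickle=True)
o=wortho(s,0.002,.36,.66,-.38,.22,1300);cv2.imwrite("pics/w7o.png",grid(o,.66,.22,1300,.05))
E
python3 go.py
```

```text
t: 11.37
tcp_pos: [0.6006, -0.0508, 0.2579]
tool_rot: [-0.021, 0.708, 0.021, 0.706]
force: [-0.6, -0.5, -0.2]
finger_gap: 0.753
t 11.42 p [ 0.6008 -0.0509  0.2583] yaw 3.43 F [ 0.7 -0.6  0.4] gap 0.748 q6 -1.9 down [-1.9e-03  5.0e-04 -1.0e+00]
```

View pics/w7o.png

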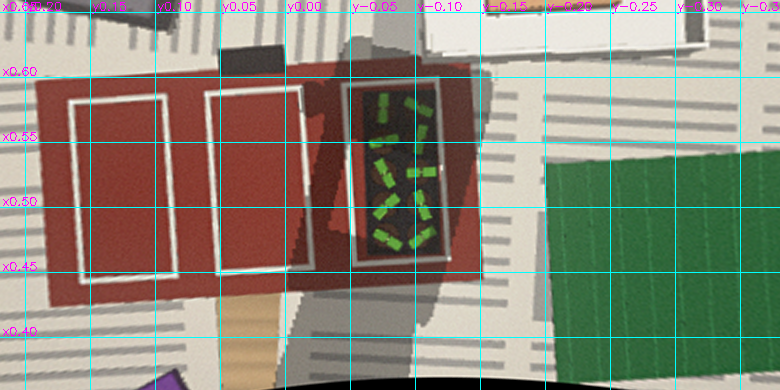

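Run:
```python
from wr import *
s=np.load("wrA.npy",allow_pickle=True).item()
o=wortho(s,.024,.44,.62,-.16,-.02,4000)
b=box(.528,-.086,3.4,.12,.054,0)
p=np.array([[(-.02-q[1])*4000,(.62-q[0])*4000] for q in b]).astype(int)
cv2.polylines(o,[p],True,(255,255,0),1)
cv2.imwrite("pics/w7s.png",o)
```

```text
(no output)
```

View pics/w7s.png

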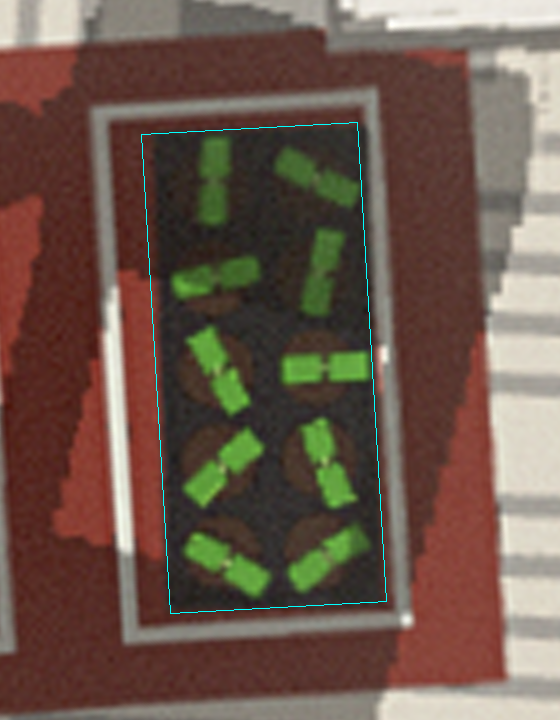

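```bash
python3 go.py .528 -.087 .08 2 .528 -.087 .004 2
```

```text
t 11.42 p [ 0.6008 -0.0509  0.2583] yaw 3.43 F [ 0.7 -0.6  0.4] gap 0.748 q6 -1.9 down [-1.9e-03  5.0e-04 -1.0e+00]
lin [17.84 -3.18 -7.45] twist 0.025 mm 196
lin [25.44 -3.19 -7.44] twist 0.025 mm 267
```

```bash
python3 -m jog '{"linear":[[3,-1.5,-4],[6,-3.2,-7.4],[10,-3.2,-7.4],[14,-3.2,-7.4],[17.8,-3.2,-7.4],[17.8,-3.2,-7.4],[17.8,-3.2,-7.4],[17.8,-3.2,-7.4]],"twist":[0.025,0.025,0.025,0.025,0.025,0.025,0.025,0.025],"claw":[0.7,0.7,0.7,0.7,0.7,0.7,0.7,0.7]}' 30; python3 go.py .528 -.087 .004 2;python3 -c "
from wr import *
s=snap('wrist','w8.png',1.5)"
```

```text
t: 12.08
tcp_pos: [0.5306, -0.0878, 0.0823]
tool_rot: [-0.013, 0.706, 0.012, 0.708]
force: [0.6, 0.0, 0.7]
finger_gap: 0.85
t 12.08 p [ 0.5306 -0.0878  0.0823] yaw 2.06 F [0.6 0.  0.7] gap 0.85 q6 -1.98 down [ 1.5e-03 -6.0e-04 -1.0e+00]
lin [ 7.83  0.09 -0.27] twist 0.001 mm 78
```

View pics/w8.png

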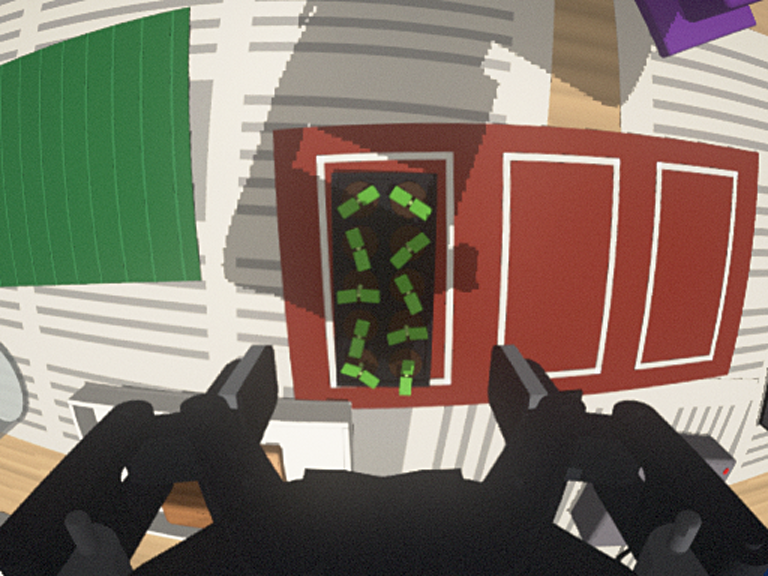

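```bash
python3 -m jog '{"linear":[[2,0,-0.2],[4,0,-0.2],[6,0,-0.2],[7.2,0,-0.2],[7.7,0,-0.2],[7.7,0,-0.2],[7.7,0,-0.2]],"twist":[0,0,0,0,0,0,0],"claw":[0.7,0.7,0.7,0.7,0.7,0.7,0.7]}' 30; python3 go.py .528 -.087 .004 2
```

```text
t: 12.72
tcp_pos: [0.5291, -0.088, 0.0061]
tool_rot: [-0.013, 0.706, 0.012, 0.708]
force: [-0.2, 0.1, 1.1]
finger_gap: 0.851
t 12.72 p [ 0.5291 -0.088   0.0061] yaw 2.09 F [-0.2  0.1  1.1] gap 0.851 q6 -1.98 down [ 0.0035 -0.0014 -1.    ]
lin [ 0.21  0.1  -0.11] twist 0.002 mm 3
```

```bash
python3 -m jog '{"linear":[[0,0,0],[0,0,0],[0,0,0],[0,0,0],[0,0,0],[0,0,0],[0,0,0]],"twist":[0,0,0,0,0,0,0],"claw":[0.1,0.1,0.1,0.1,0.1,0.1,0.1]}' 30; python3 go.py .456 -.30 .005 3.3
```

```text
t: 13.3
tcp_pos: [0.5274, -0.0875, 0.0043]
tool_rot: [-0.013, 0.707, 0.013, 0.707]
force: [-0.2, -0.0, 0.1]
finger_gap: 0.547
t 13.3 p [ 0.5274 -0.0875  0.0043] yaw 2.07 F [-0.2 -0.   0.1] gap 0.547 q6 -1.98 down [-1.e-04  0.e+00 -1.e+00]
lin [ -0.07 -20.98  -7.9 ] twist -0.021 mm 224
```

```bash
python3 -m jog '{"linear":[[0,0,0],[0,0,0],[0,0,0]],"twist":[0,0,0],"claw":[0,0,0]}' 30; python3 go.py .456 -.30 .005 3.3;python3 -c "
from wr import *
s=snap('wrist','w9.png',1.5)"
```

```text
t: 13.55
tcp_pos: [0.5274, -0.0875, 0.0042]
tool_rot: [-0.013, 0.707, 0.013, 0.707]
force: [-0.7, 0.1, -0.2]
finger_gap: 0.496
t 13.55 p [ 0.5274 -0.0875  0.0042] yaw 2.07 F [-0.7  0.1 -0.2] gap 0.496 q6 -1.98 down [-1.e-04  1.e-04 -1.e+00]
lin [ -0.08 -20.98  -7.9 ] twist -0.021 mm 224
```

View pics/w9.png

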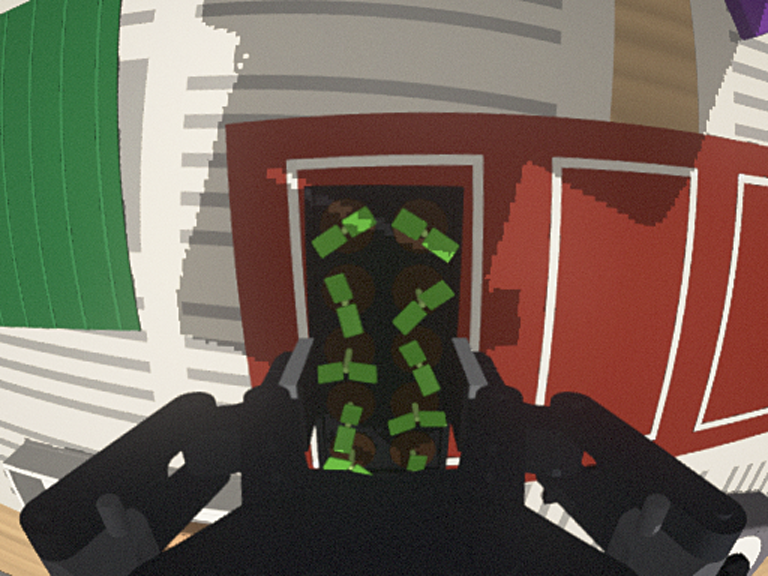

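```bash
python3 -m jog '{"linear":[[0,0,0],[0,0,0],[0,0,0],[0,0,0]],"twist":[0,0,0,0],"claw":[-0.3,-0.3,-0.3,-0.3]}' 30; python3 go.py .456 -.30 .005 3.3;python3 -c "
from wr import *
s=snap('wrist','w10.png',1.5)"
```

```text
t: 13.93
tcp_pos: [0.5274, -0.0875, 0.0043]
tool_rot: [-0.013, 0.707, 0.013, 0.707]
force: [0.7, 0.9, -0.2]
finger_gap: 0.351
t 13.93 p [ 0.5274 -0.0875  0.0043] yaw 2.07 F [ 0.7  0.9 -0.2] gap 0.351 q6 -1.98 down [-1.e-04  0.e+00 -1.e+00]
lin [ -0.07 -20.98  -7.9 ] twist -0.021 mm 224
```

View pics/w10.png

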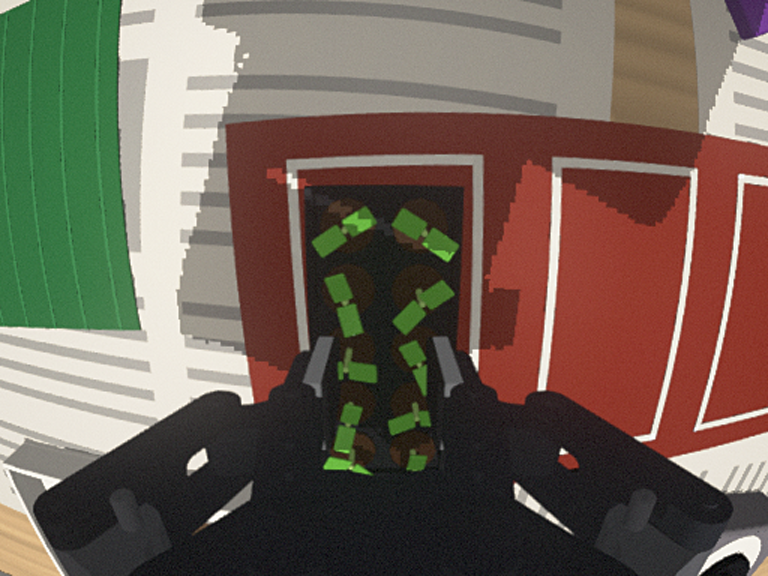

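Run:
```python
from wr import *
s=snap("scene")
im=cv2.cvtColor(np.asarray(s["pixels"],np.uint8),4)
K,R,t=[np.asarray(s[k]) for k in("camera_matrix","R","t")]
im=cv2.resize(im,None,fx=5,fy=5,interpolation=3)
def pj(P): 
    p=K@(R@np.array(P)+t);return tuple(int(v) for v in p[:2]/p[2]*5)
tcp=manip.sense()["tcp_pos"]
cv2.circle(im,pj(tcp),4,(0,255,255),-1)
for b in(box(.5275,-.087,2,.12,.054,0),box(.5275,-.087,2,.12,.054,.024)):
    cv2.polylines(im,[np.array([pj(q) for q in b])],True,(255,255,0),1)
u,v=pj(tcp);cv2.imwrite("pics/s2.png",im[max(0,v-350):v+250,max(0,u-400):u+400])
```

```text
(no output)
```

View pics/s2.png

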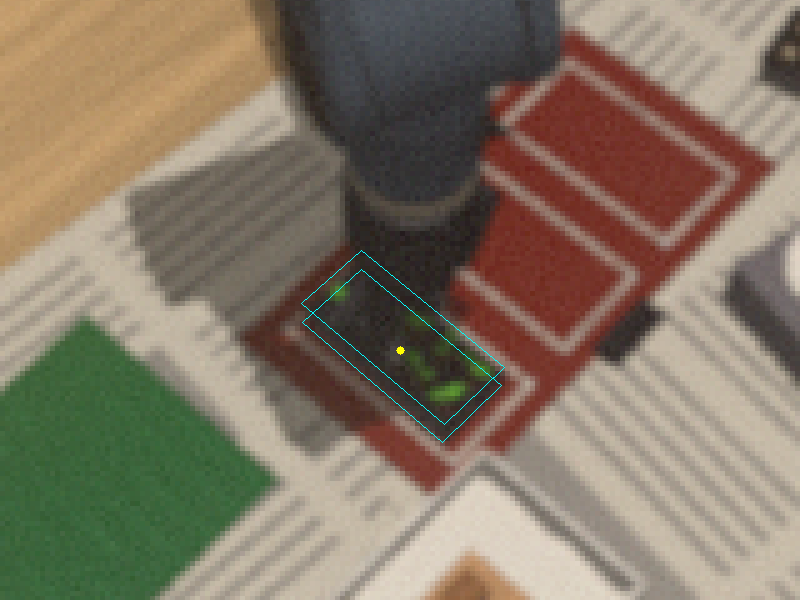

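Run:
```python
from wr import *
s=snap("wrist");st=manip.sense()
T=Ro.from_quat(st["tool_rot"]).as_matrix();p=st["tcp_pos"]
c=-np.asarray(s["R"]).T@np.asarray(s["t"])
print("cam in tool",T.T@(c-p))
# silhouettes for tool-frame pts: TCP(0,0,0), pad tip corners
for P in [(0,0,0),(0,.015,-.011),(-.02,.015,-.011),(-.025,.015,-.011),(-.03,.015,-.011),(-.04,.015,-.011),(-.0,-.015,-.011)]:
    print(P,np.round(wproj(s,p+T@np.array(P))[0]*1.5,0))
```

```text
cam in tool [-0.16977522  0.0006166  -0.06656362]
(0, 0, 0) [381. 331.]
(0, 0.015, -0.011) [418. 305.]
(-0.02, 0.015, -0.011) [422. 323.]
(-0.025, 0.015, -0.011) [424. 328.]
(-0.03, 0.015, -0.011) [425. 333.]
(-0.04, 0.015, -0.011) [428. 344.]
(-0.0, -0.015, -0.011) [343. 305.]
```

The fingers passed over the tray with no contact. The image geometry also puts the real fingertips about 25–30 mm behind the reported TCP, which explains the first board miss. I'll open and feel downwards carefully.

```bash
python3 -m jog '{"linear":[[0,0,0],[0,0,0],[0,0,0],[0,0,0],[0,0,0],[0,0,0],[0.5,0,0],[1,0,0],[1,0,0],[1,0,0]],"twist":[0,0,0,0,0,0,0,0,0,0],"claw":[0.7,0.7,0.7,0.7,0.7,0.7,0.7,0.7,0.7,0.7]}' 30; python3 go.py;python3 -c "
from wr import *
s=snap('wrist','w11.png',1.5)"
```

```text
t: 14.92
tcp_pos: [0.5269, -0.0874, -0.0063]
tool_rot: [-0.013, 0.707, 0.013, 0.707]
force: [1.2, 0.0, 0.1]
finger_gap: 0.847
t 14.92 p [ 0.5269 -0.0874 -0.0063] yaw 2.07 F [1.2 0.  0.1] gap 0.847 q6 -1.98 down [-1.2e-03  4.0e-04 -1.0e+00]
```

View pics/w11.png

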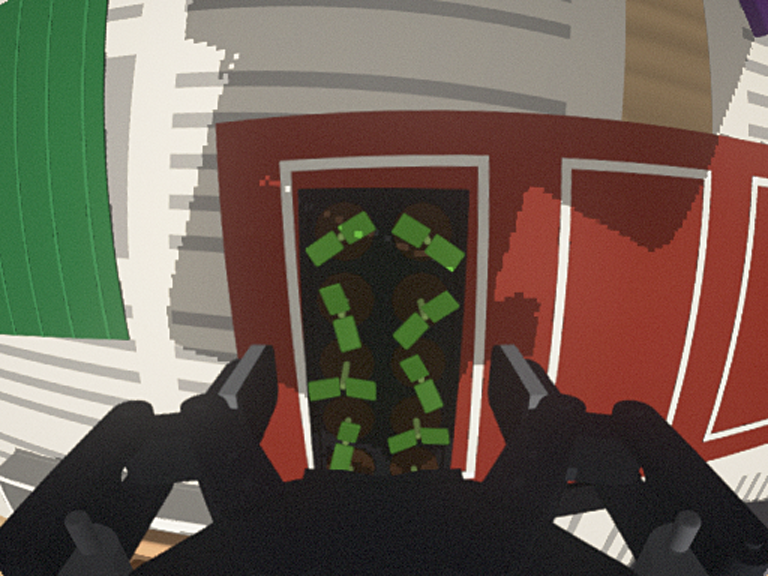

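```bash
python3 -m jog '{"linear":[[0.5,0,0],[1,0,0],[1.5,0,0],[1.5,0,0],[1.5,0,0]],"twist":[0,0,0,0,0],"claw":[0.7,0.7,0.7,0.7,0.7]}' 30; python3 go.py;python3 - <<'E'
from wr import *
s=snap('wrist','w12.png',1.5)
st=manip.sense();T=Ro.from_quat(st["tool_rot"]).as_matrix();p=st["tcp_pos"]
for d in(-.025,-.03,-.035,-.04): print(d,np.round(wproj(s,[p+T@np.array([d,y,-.011]) for y in(-.036,.036)])*1.5))
E
```

```text
t: 15.38
tcp_pos: [0.527, -0.0873, -0.0212]
tool_rot: [-0.013, 0.707, 0.013, 0.707]
force: [0.5, 0.2, 0.5]
finger_gap: 0.85
t 15.38 p [ 0.527  -0.0873 -0.0212] yaw 2.07 F [0.5 0.2 0.5] gap 0.85 q6 -1.98 down [-1.1e-03  4.0e-04 -1.0e+00]
-0.025 [[278. 328.]
 [482. 328.]]
-0.03 [[275. 333.]
 [485. 333.]]
-0.035 [[272. 338.]
 [489. 338.]]
-0.04 [[268. 344.]
 [492. 344.]]
```

View pics/w12.png

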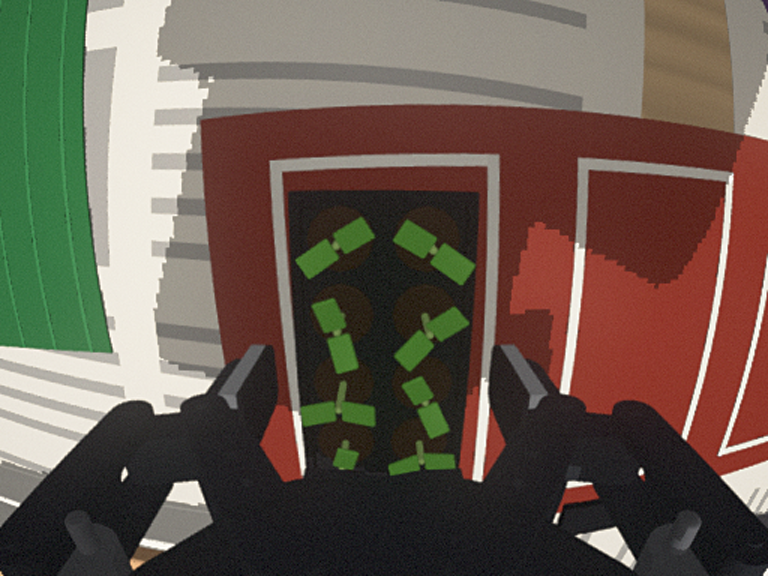

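```bash
python3 -m jog '{"linear":[[0.4,0,0],[0.8,0,0],[0.9,0,0],[0.9,0,0],[0.9,0,0],[0.9,0,0],[0.9,0,0],[0.9,0,0],[0.9,0,0],[0.9,0,0]],"twist":[0,0,0,0,0,0,0,0,0,0],"claw":[0.7,0.7,0.7,0.7,0,0,0,0,0,0]}' 30; python3 go.py .456 -.30 -.030 3.3;python3 - <<'E'
from wr import *
s=snap('wrist','w13.png',1.5)
E
```

```text
t: 16.27
tcp_pos: [0.5275, -0.0875, -0.0296]
tool_rot: [-0.013, 0.707, 0.013, 0.707]
force: [-0.1, 1.6, 1.8]
finger_gap: 0.626
t 16.27 p [ 0.5275 -0.0875 -0.0296] yaw 2.07 F [-0.1  1.6  1.8] gap 0.626 q6 -1.98 down [ 2.e-04 -0.e+00 -1.e+00]
lin [  0.04 -20.98  -7.91] twist -0.021 mm 224
```

View pics/w13.png

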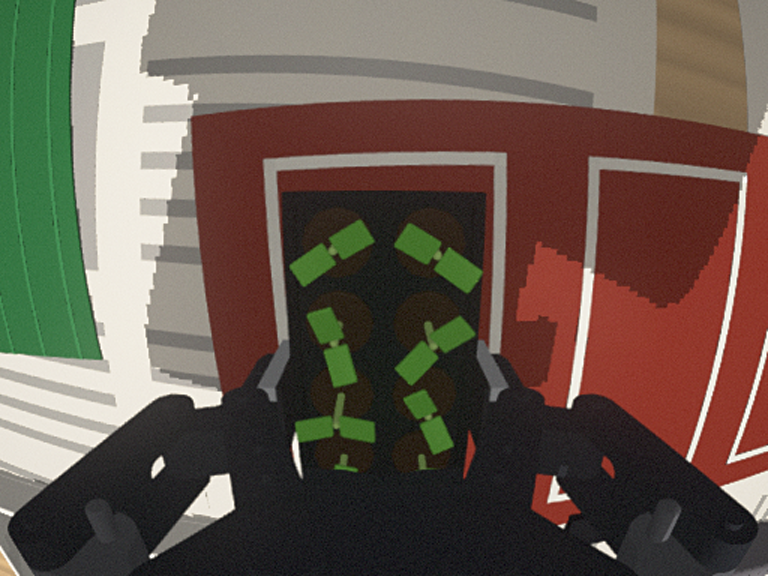

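```bash
python3 -m jog '{"linear":[[0.05,-0.2,-0.08],[0.05,-0.7,-0.26],[0.05,-1.4,-0.53],[0.05,-2.2,-0.83],[0.05,-3,-1.13],[0.05,-3.8,-1.43],[0.05,-4.6,-1.73],[0.05,-5.4,-2.03],[0.05,-6.2,-2.34],[0.05,-7,-2.64],[0.05,-7.8,-2.94],[0.05,-8.6,-3.24],[0.05,-9.4,-3.54],[0.05,-10.2,-3.84],[0.05,-11,-4.15],[0.05,-11.8,-4.45],[0.05,-12.5,-4.7],[0.05,-13,-4.9],[0.05,-13.2,-5],[0.05,-13.2,-5]],"twist":[0,0,0,0,0,0,0,0,0,0,0,0,0,0,0,0,0,0,0,0],"claw":[0,0,0,0,0,0,0,0,0,0,0,0,0,0,0,0,0,0,0,0]}' 30; python3 go.py .456 -.30 -.030 3.3
```

```text
t: 17.98
tcp_pos: [0.4823, -0.2218, -0.0296]
tool_rot: [-0.013, 0.707, 0.012, 0.707]
force: [0.3, 1.4, 6.7]
finger_gap: 0.624
t 17.98 p [ 0.4823 -0.2218 -0.0296] yaw 2.02 F [0.3 1.4 6.7] gap 0.624 q6 -2.25 down [ 7.e-04 -2.e-04 -1.e+00]
lin [ 0.04 -7.72 -2.9 ] twist -0.022 mm 82
```

```bash
python3 -m jog '{"linear":[[0,-0.2,-0.08],[0,-0.7,-0.26],[0,-1.4,-0.53],[0,-2.2,-0.83],[0,-3,-1.13],[0,-3.8,-1.43],[0,-4.6,-1.73],[0,-5.4,-2.03],[0,-6.2,-2.34],[0,-7,-2.64],[0,-7.5,-2.8],[0,-7.7,-2.9],[0,-7.7,-2.9],[0,-7.7,-2.9]],"twist":[0,0,0,0,-0.01,-0.01,-0.02,-0.02,-0.022,-0.022,-0.022,-0.022,-0.022,-0.022],"claw":[0,0,0,0,0,0,0,0,0,0,0,0,0,0]}' 30; python3 go.py .456 -.30 -.030 3.3;python3 - <<'E'
from wr import *
s=snap('wrist','w14.png',1.5)
E
```

```text
t: 19.15
tcp_pos: [0.4557, -0.2994, -0.0296]
tool_rot: [-0.02, 0.707, 0.02, 0.707]
force: [-0.4, 2.4, 5.9]
finger_gap: 0.626
t 19.15 p [ 0.4557 -0.2994 -0.0296] yaw 3.29 F [-0.4  2.4  5.9] gap 0.626 q6 -2.41 down [-0.e+00  1.e-04 -1.e+00]
lin [ 0.04 -0.06  0.03] twist -0.0 mm 1
```

View pics/w14.png

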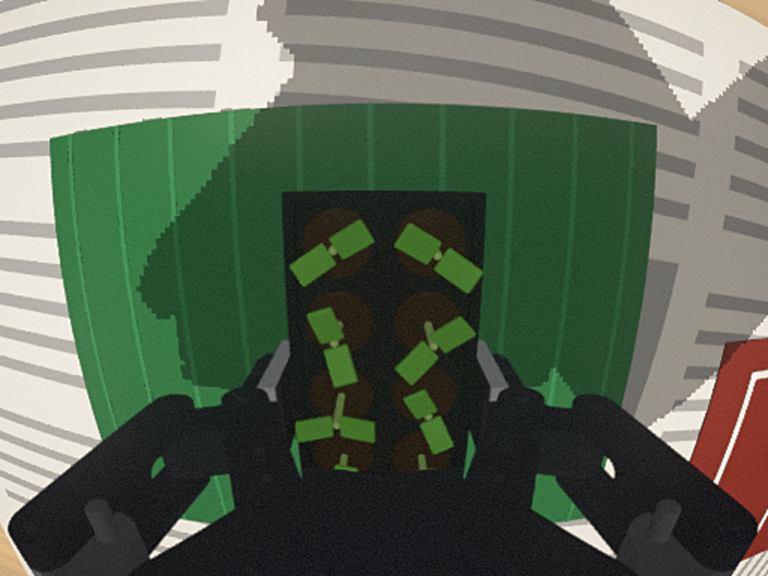

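```bash
python3 -m jog '{"linear":[[0,0,0],[0,0,0],[0,0,0],[-1,0,0],[-4,0,0],[-8,0,0],[-12,0,0],[-16,0,0],[-20,0,2],[-22,0,6],[-22,0,6],[-22,0,6],[-22,0,6]],"twist":[0,0,0,0,0,0,0,0,0,0,0,0,0],"claw":[0.7,0.7,0.7,0.7,0.7,0.7,0.7,0.7,0.7,0.7,0.7,0.7,0.7]}' 30
python3 - <<'E'
from wr import *
s=snap('wrist')
o=wortho(s,0.002,.34,.6,-.44,-.16,2200);cv2.imwrite("pics/w15o.png",grid(o,.6,-.16,2200,.05))
E
python3 go.py .62 .22 .25 10 .60 .33 .25 10
```

```text
t: 20.28
tcp_pos: [0.515, -0.2949, 0.1895]
tool_rot: [-0.021, 0.707, 0.021, 0.706]
force: [-0.5, -0.3, -0.9]
finger_gap: 0.848
t 20.33 p [ 0.5141 -0.2946  0.1885] yaw 3.35 F [-0.8 -0.1 -0.7] gap 0.847 q6 -2.34 down [-0.0034  0.0024 -1.    ]
lin [-6.06 50.77 13.56] twist -0.116 mm 529
lin [-6.03 61.86 12.21] twist -0.116 mm 633
```

View pics/w15o.png

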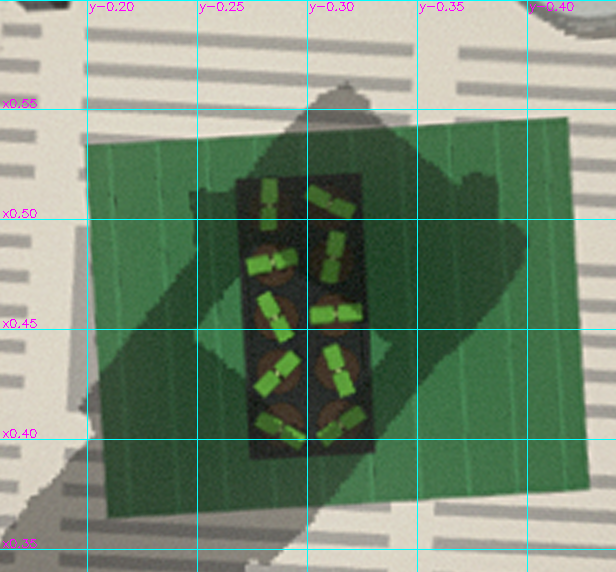

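```bash
python3 -m jog '{"linear":[[-6,4,2],[-6,8,4],[-6,12,5],[-6,16,6],[-6,20,7],[-6,24,8],[-6,28,9],[-6,32,10],[-6,36,11],[-6,40,12],[-6,44,13],[-6,48,13],[-6,52,13],[-6,56,13],[-6,59,13],[-6,59,13],[-6,59,13],[-6,59,13]],"twist":[-0.1,-0.1,-0.1,-0.1,-0.1,-0.1,-0.1,-0.1,-0.1,-0.1,-0.1,-0.1,-0.1,-0.1,-0.1,-0.1,-0.1,-0.1],"claw":[0.7,0.7,0.7,0.7,0.7,0.7,0.7,0.7,0.7,0.7,0.7,0.7,0.7,0.7,0.7,0.7,0.7,0.7]}' 30
python3 - <<'E'
from wr import *
s=snap('wrist',"w16.png",1.5)
o=wortho(s,0.024,.36,.68,.16,.52,2000);cv2.imwrite("pics/w16o.png",grid(o,.68,.52,2000,.05))
E
python3 go.py
```

```text
t: 21.83
tcp_pos: [0.6101, 0.2996, 0.2478]
tool_rot: [-0.057, 0.706, 0.055, 0.703]
force: [-0.5, 0.4, 0.5]
finger_gap: 0.849
t 21.88 p [0.6106 0.2988 0.2482] yaw 9.0 F [-0.5 -0.3 -0.1] gap 0.847 q6 -1.44 down [-0.0033 -0.002  -1.    ]
```

View pics/w16.png

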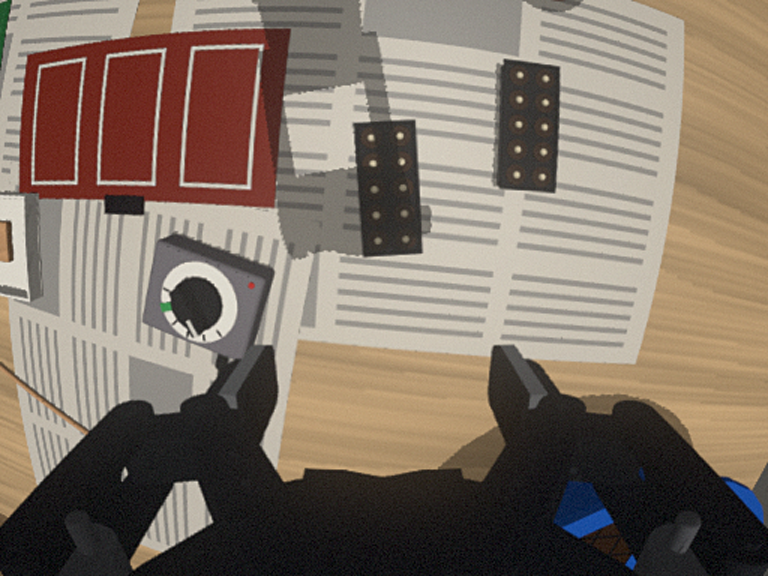

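View pics/w16o.png

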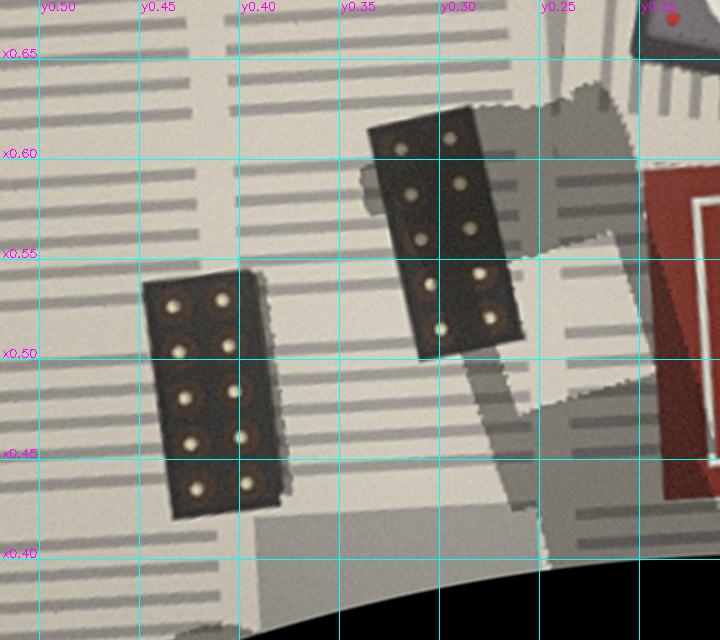

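Tray b has been knocked, and is now at (0.563,0.297), 12.5°. Tray a is at (0.483,0.415), 8.3°. I'll take tray b first, for the middle bay.

```bash
python3 go.py .563 .297 .05 12.5
```

```text
t 21.88 p [0.6106 0.2988 0.2482] yaw 9.0 F [-0.5 -0.3 -0.1] gap 0.847 q6 -1.44 down [-0.0033 -0.002  -1.    ]
lin [19.84  0.59 -4.66] twist -0.061 mm 204
```

```bash
python3 -m jog '{"linear":[[4,0.3,-2],[8,0.6,-4],[12,0.6,-4.7],[16,0.6,-4.7],[18,0.6,-4.7],[19.5,0.6,-4.7],[19.8,0.6,-4.7],[19.8,0.6,-4.7],[19.8,0.6,-4.7]],"twist":[-0.06,-0.06,-0.06,-0.06,-0.06,-0.06,-0.06,-0.06,-0.06],"claw":[0.7,0.7,0.7,0.7,0.7,0.7,0.7,0.7,0.7]}' 30; python3 go.py .563 .297 -.029 12.5
python3 - <<'E'
from wr import *
s=snap('wrist',"w17.png",1)
o=wortho(s,0.024,.46,.66,.2,.4,3000)
b=box(.563,.297,12.5,.12,.054,0)
p=np.array([[(.4-q[1])*3000,(.66-q[0])*3000] for q in b]).astype(int)
cv2.polylines(o,[p],True,(255,255,0),1);cv2.imwrite("pics/w17o.png",o)
E
```

```text
t: 22.63
tcp_pos: [0.5652, 0.2982, 0.0527]
tool_rot: [-0.076, 0.703, 0.076, 0.703]
force: [0.6, -0.3, -0.3]
finger_gap: 0.849
t 22.63 p [0.5652 0.2982 0.0527] yaw 12.39 F [ 0.6 -0.3 -0.3] gap 0.849 q6 -1.48 down [ 1.3e-03  3.0e-04 -1.0e+00]
lin [ 8.17 -0.07 -0.25] twist -0.002 mm 82
```

View pics/w17o.png

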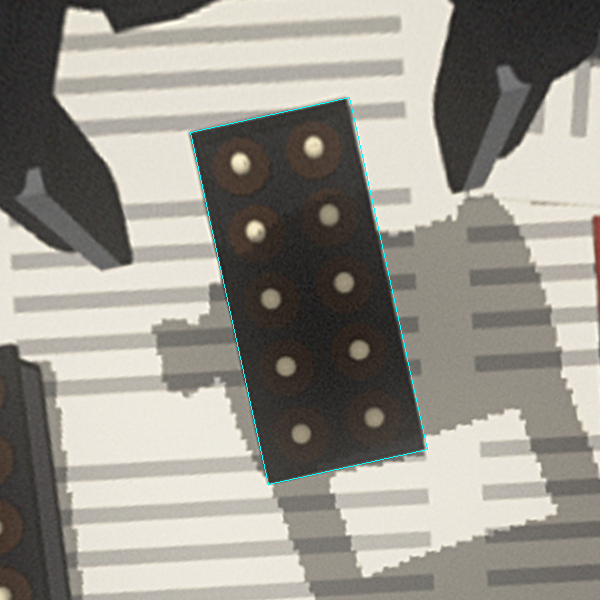

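```bash
python3 -m jog '{"linear":[[2,0,-0.1],[4,0,-0.1],[6,0,-0.1],[7.4,0,-0.1],[8,0,-0.1],[8,0,-0.1],[8,0,-0.1],[8,0,-0.1],[8,0,-0.1],[8,0,-0.1],[8,0,-0.1],[8,0,-0.1],[8,0,-0.1],[8,0,-0.1]],"twist":[0,0,0,0,0,0,0,0,0,0,0,0,0,0],"claw":[0.7,0.7,0.7,0.7,0.7,0.7,0.7,0.7,0,0,0,0,0,0]}' 30; python3 go.py .522 .240 -.029 3.4 .522 .021 -.029 3.4
```

```text
t: 23.85
tcp_pos: [0.564, 0.2993, -0.0268]
tool_rot: [-0.077, 0.702, 0.077, 0.704]
force: [0.0, -1.4, 6.1]
finger_gap: 0.629
t 23.85 p [ 0.564   0.2993 -0.0268] yaw 12.52 F [ 0.  -1.4  6.1] gap 0.629 q6 -1.48 down [ 2.3e-03  5.0e-04 -1.0e+00]
lin [ 0.21 -4.88 -5.39] twist 0.159 mm 73
lin [  0.2  -26.26 -10.14] twist 0.159 mm 281
```

```bash
python3 -m jog '{"linear":[[0,-0.1,-0.1],[0,-0.4,-0.4],[0,-1,-1],[0,-1.6,-1.7],[0,-2.2,-2.4],[0,-2.8,-3.1],[0,-3.4,-3.8],[0,-4,-4.5],[0,-4.5,-5],[0,-4.8,-5.3],[0,-4.9,-5.4],[0,-4.9,-5.4],[0,-4.9,-5.4]],"twist":[0,0.01,0.03,0.05,0.07,0.09,0.11,0.13,0.145,0.155,0.159,0.159,0.159],"claw":[0,0,0,0,0,0,0,0,0,0,0,0,0]}' 30; python3 go.py .522 .021 -.029 3.4
```

```text
t: 24.93
tcp_pos: [0.5232, 0.2399, -0.0268]
tool_rot: [-0.02, 0.705, 0.021, 0.709]
force: [2.6, 1.0, 8.3]
finger_gap: 0.626
t 24.93 p [ 0.5232  0.2399 -0.0268] yaw 3.31 F [2.6 1.  8.3] gap 0.626 q6 -1.39 down [ 0.005   0.0013 -1.    ]
lin [  0.19 -21.84  -1.38] twist -0.002 mm 219
```

```bash
python3 -m jog '{"linear":[[0,-0.2,0],[0,-0.7,0],[0,-1.5,-0.1],[0,-2.5,-0.1],[0,-3.5,-0.2],[0,-4.5,-0.3],[0,-5.5,-0.3],[0,-6.5,-0.4],[0,-7.5,-0.5],[0,-8.5,-0.5],[0,-9.5,-0.6],[0,-10.5,-0.6],[0,-11.5,-0.7],[0,-12.5,-0.8],[0,-13.5,-0.8],[0,-14.5,-0.9],[0,-15.2,-1],[0,-15.7,-1],[0,-15.9,-1],[0,-15.9,-1]],"twist":[0,0,0,0,0,0,0,0,0,0,0,0,0,0,0,0,0,0,0,0],"claw":[0,0,0,0,0,0,0,0,0,0,0,0,0,0,0,0,0,0,0,0]}' 30; python3 go.py .522 .021 -.029 3.4;python3 - <<'E'
from wr import *
s=snap('wrist','w18.png',1.5)
E
```

```text
t: 26.6
tcp_pos: [0.5205, 0.0808, -0.0269]
tool_rot: [-0.02, 0.706, 0.021, 0.707]
force: [-0.4, 3.6, 13.1]
finger_gap: 0.624
t 26.6 p [ 0.5205  0.0808 -0.0269] yaw 3.27 F [-0.4  3.6 13.1] gap 0.624 q6 -1.69 down [ 0.0014  0.001  -1.    ]
lin [ 0.21 -5.98 -0.19] twist -0.002 mm 60
```

View pics/w18.png

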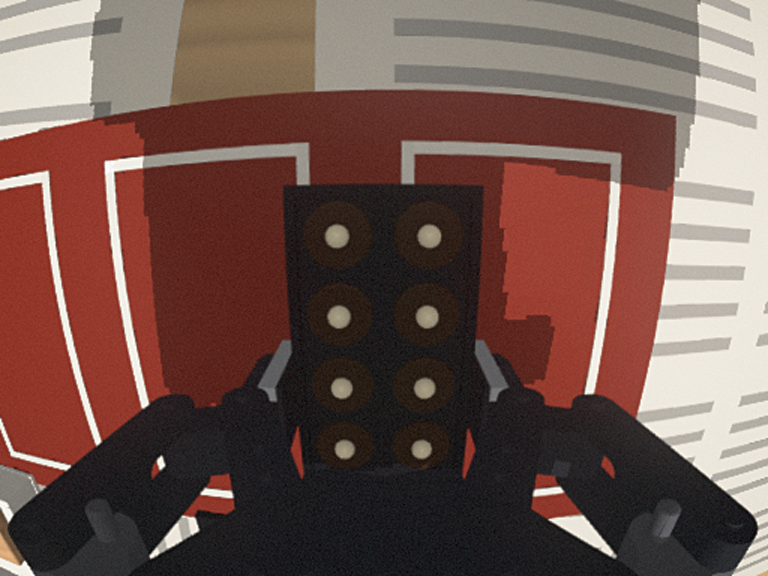

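Run:
```python
from wr import *
s=snap('wrist');st=manip.sense();T=Ro.from_quat(st["tool_rot"]).as_matrix()
for uv in((285,186),(482,186)):
    P=wplane(s,np.array(uv)/1.5,.024);print(P,T.T@(P-st["tcp_pos"]))
for uv in((310,158),(310,145),(120,172),(107,160),(401,143),(414,156),(622,155),(611,166)):
    print(uv,np.round(wplane(s,np.array(uv)/1.5,.002),4))
```

```text
[0.46081026 0.05179561 0.024     ] [-0.0509775  -0.02549689 -0.06117414]
[0.4578075  0.10467538 0.024     ] [-0.05094027  0.02746805 -0.06114563]
(310, 158) [0.453  0.0548 0.002 ]
(310, 145) [0.4488 0.0546 0.002 ]
(120, 172) [ 0.457  -0.0148  0.002 ]
(107, 160) [ 0.4524 -0.0207  0.002 ]
(401, 143) [0.4469 0.083  0.002 ]
(414, 156) [0.4508 0.0873 0.002 ]
(622, 155) [0.4421 0.1596 0.002 ]
(611, 166) [0.4466 0.1554 0.002 ]
```

```bash
python3 -m jog '{"linear":[[0,-0.2,0],[0,-0.7,0],[0,-1.4,0],[0,-2.2,0],[0,-3,0],[0,-3.8,0],[0,-4.6,0],[0,-5.3,0],[0,-5.8,-0.1],[0,-6,-0.1],[0,-6.05,-0.1],[0,-6.05,-0.1],[0,-6.05,-0.1]],"twist":[0,0,0,0,0,0,0,0,0,0,0,0,0],"claw":[0,0,0,0,0,0,0,0,0,0,0,0,0]}' 30; python3 go.py .522 .021 -.029 3.4;python3 - <<'E'
from wr import *
s=snap('wrist','w19.png',1.5)
E
```

```text
t: 27.78
tcp_pos: [0.5226, 0.021, -0.0269]
tool_rot: [-0.02, 0.707, 0.021, 0.707]
force: [0.1, 8.0, 12.7]
finger_gap: 0.625
t 27.78 p [ 0.5226  0.021  -0.0269] yaw 3.29 F [ 0.1  8.  12.7] gap 0.625 q6 -1.81 down [ 7.0e-04  1.2e-03 -1.0e+00]
lin [ 0.21  0.01 -0.06] twist -0.002 mm 2
```

View pics/w19.png

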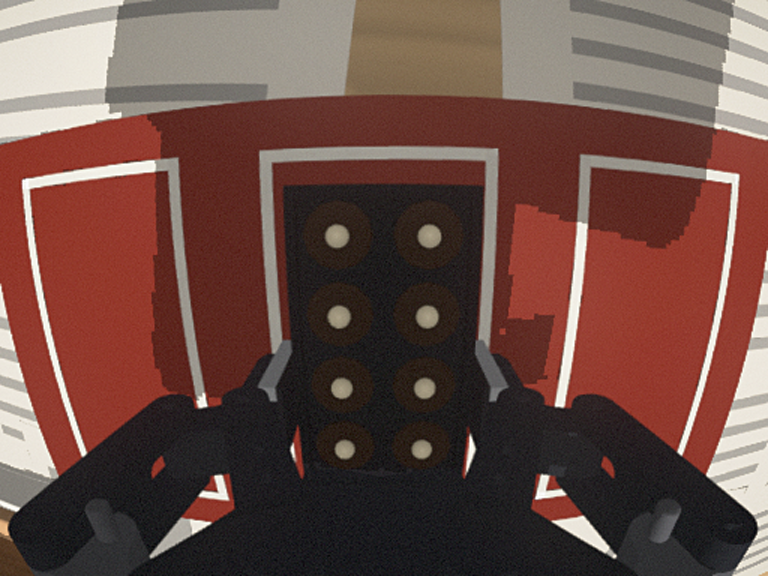

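```bash
python3 -m jog '{"linear":[[0,-0.08,0],[0,-0.15,0],[0,-0.15,0],[0,-0.15,0]],"twist":[0,0,0,0],"claw":[0,0,0,0]}' 30; python3 -m jog '{"linear":[[0,0,0],[0,0,0],[0,0,0],[0,0,0],[-1,0,0],[-4,0,0],[-8,0,0],[-12,0,0],[-16,0,0],[-20,0,2],[-22,0,5],[-22,0,5],[-22,0,5],[-22,0,5]],"twist":[0,0,0,0,0,0,0,0,0,0,0,0,0,0],"claw":[0.5,0.6,0.7,0.7,0.7,0.7,0.7,0.7,0.7,0.7,0.7,0.7,0.7,0.7]}' 30
python3 - <<'E'
from wr import *
s=snap('wrist')
np.save("wrB.npy",s,allow_pickle=True)
o=wortho(s,0.002,.42,.62,-.06,.20,2500)
cv2.imwrite("pics/w20o.png",o)
E
python3 go.py
```

```text
t: 28.17
tcp_pos: [0.5225, 0.0198, -0.0269]
tool_rot: [-0.02, 0.707, 0.021, 0.707]
force: [0.3, 8.9, 13.5]
finger_gap: 0.628
t: 29.33
tcp_pos: [0.5715, 0.0214, 0.1914]
tool_rot: [-0.021, 0.708, 0.021, 0.706]
force: [-0.6, -1.3, 0.3]
finger_gap: 0.849
t 29.38 p [0.5707 0.0215 0.1906] yaw 3.38 F [ 0.2  1.7 -1.1] gap 0.852 q6 -1.79 down [-4.2e-03  6.0e-04 -1.0e+00]
```

View pics/w20o.png

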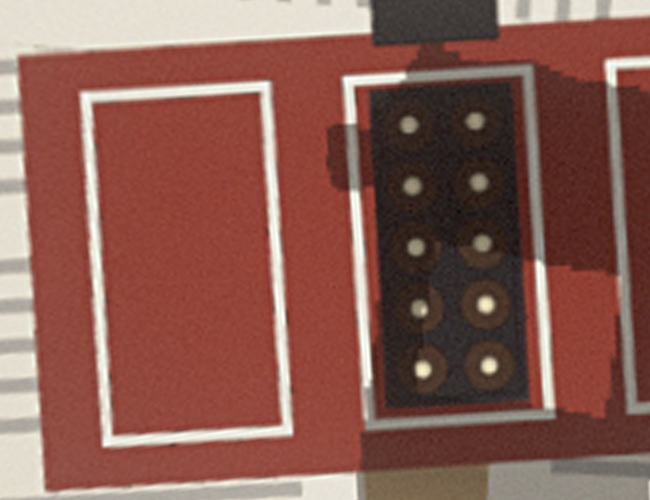

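```bash
cat > chk.py <<'E'
import sys
from wr import *
# chk.py file cx cy yaw : overlay tray model (base+top) and bay model on wrist image
s=np.load(sys.argv[1],allow_pickle=True).item();out=sys.argv[2]
cx,cy,yaw,bx,by,byaw=[float(v) for v in sys.argv[3:9]]
im=cv2.resize(cv2.cvtColor(np.asarray(s["pixels"],np.uint8),4),None,fx=4,fy=4,interpolation=3)
for L,W,z,x,y,a,col in((.12,.054,.024,cx,cy,yaw,(255,255,0)),(.12,.054,.0,cx,cy,yaw,(0,255,0)),(.134,.068,.002,bx,by,byaw,(0,255,255))):
    b=box(x,y,a,L,W,z);q=np.vstack([np.linspace(b[i],b[(i+1)%4],10) for i in range(4)])
    p=(wproj(s,q)+.5)*4-.5
    cv2.polylines(im,[np.round(p).astype(int)],True,col,1)
c=wproj(s,[[cx,cy,.01]])[0]*4
u,v=int(c[0]),int(c[1])
cv2.imwrite("pics/"+out,im[max(0,v-300):v+300,max(0,u-300):u+300])
E
python3 chk.py wrB.npy w20c.png .522 .021 3.4 .522 .021 3.4
```

```text
(no output)
```

View pics/w20c.png

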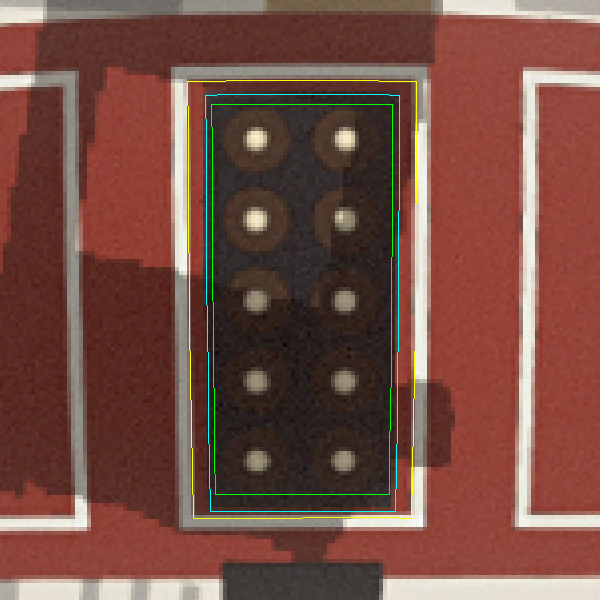

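Sown b is centred in the middle bay within about 1 mm, with all 10 seeds in place. Now tray a.

```bash
python3 go.py .49 .415 .12 8.3
```

```text
t 29.38 p [0.5707 0.0215 0.1906] yaw 3.38 F [ 0.2  1.7 -1.1] gap 0.852 q6 -1.79 down [-4.2e-03  6.0e-04 -1.0e+00]
lin [ 7.12 39.76 -5.7 ] twist -0.086 mm 408
```

```bash
python3 -m jog '{"linear":[[0,4,0],[0,8,0],[0,12,-1],[0,16,-1],[0,20,-2],[0,24,-3],[0,28,-4],[1,32,-5],[3,36,-5.7],[5,39.8,-5.7],[7,39.8,-5.7],[7,39.8,-5.7],[7,39.8,-5.7],[7,39.8,-5.7]],"twist":[-0.08,-0.08,-0.08,-0.08,-0.08,-0.08,-0.08,-0.08,-0.086,-0.086,-0.086,-0.086,-0.086,-0.086],"claw":[0.7,0.7,0.7,0.7,0.7,0.7,0.7,0.7,0.7,0.7,0.7,0.7,0.7,0.7]}' 30; python3 go.py .483 .415 .05 8.3
python3 - <<'E'
from wr import *
s=snap('wrist','w21.png',1.5);np.save("wrC.npy",s,allow_pickle=True)
E
python3 chk.py wrC.npy w21c.png .483 .415 8.3 .483 .415 8.3
```

```text
t: 30.55
tcp_pos: [0.4921, 0.4138, 0.1215]
tool_rot: [-0.051, 0.706, 0.051, 0.705]
force: [0.5, -0.2, 0.3]
finger_gap: 0.845
t 30.55 p [0.4921 0.4138 0.1215] yaw 8.27 F [ 0.5 -0.2  0.3] gap 0.845 q6 -1.19 down [-0.0016 -0.0014 -1.    ]
lin [ 7.16  0.26 -0.87] twist -0.001 mm 72
```

View pics/w21c.png

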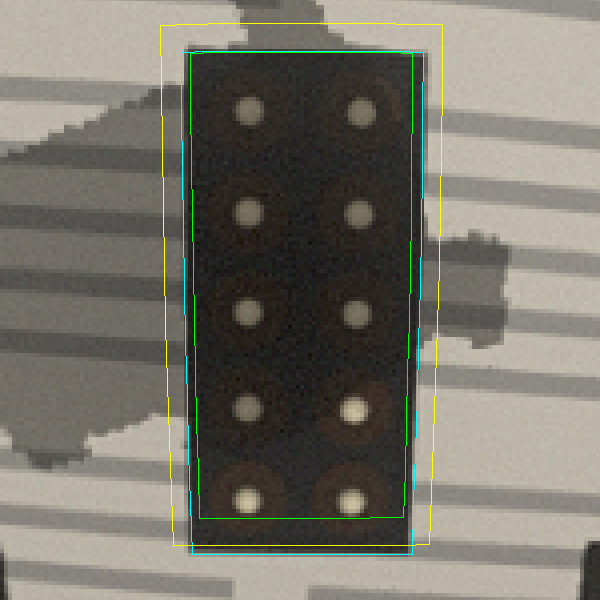

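View pics/w21.png

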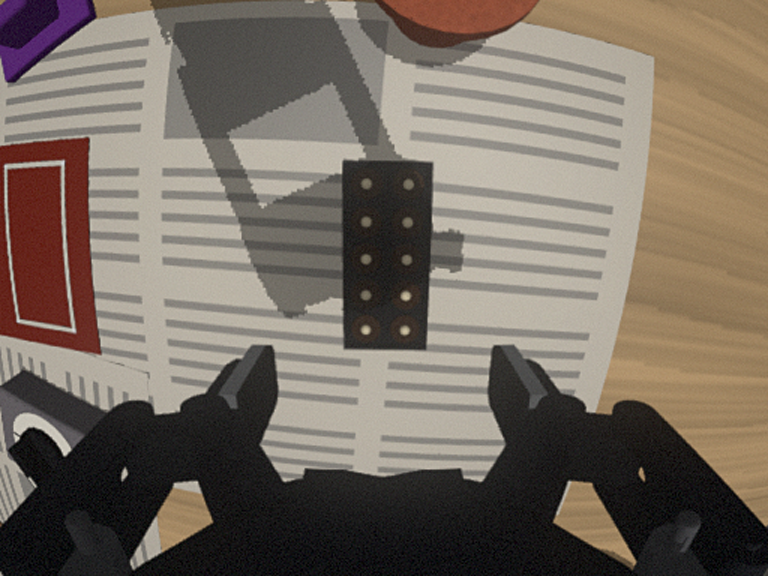

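```bash
python3 -m jog '{"linear":[[2,0.2,-0.9],[5,0.2,-0.9],[8,0.2,-0.9],[11,0.2,-0.9],[13.5,0.2,-0.9],[14.7,0.2,-0.9],[15,0.2,-0.9],[15,0.2,-0.9],[15,0.2,-0.9]],"twist":[0,0,0,0,0,0,0,0,0],"claw":[0.7,0.7,0.7,0.7,0.7,0.7,0.7,0.7,0.7]}' 30; python3 go.py .483 .415 -.029 8.3
```

```text
t: 31.35
tcp_pos: [0.4849, 0.4162, -0.0264]
tool_rot: [-0.051, 0.704, 0.052, 0.706]
force: [0.6, 0.2, -0.3]
finger_gap: 0.849
t 31.35 p [ 0.4849  0.4162 -0.0264] yaw 8.27 F [ 0.6  0.2 -0.3] gap 0.849 q6 -1.18 down [ 0.0027  0.0016 -1.    ]
lin [ 0.26 -0.09 -0.21] twist -0.0 mm 3
```

```bash
python3 -m jog '{"linear":[[0,0,-0.1],[0,0,-0.1],[0,0,-0.1],[0,0,-0.1],[0,0,-0.1],[0,0,-0.1]],"twist":[0,0,0,0,0,0],"claw":[0,0,0,0,0,0]}' 30; python3 go.py .516 .1255 -.029 3.4;python3 - <<'E'
from wr import *
s=snap('wrist','w22.png',1.5);st=manip.sense();T=Ro.from_quat(st["tool_rot"]).as_matrix()
E
```

```text
t: 31.85
tcp_pos: [0.4835, 0.4163, -0.026]
tool_rot: [-0.051, 0.704, 0.052, 0.706]
force: [-0.0, -2.6, 6.8]
finger_gap: 0.622
t 31.85 p [ 0.4835  0.4163 -0.026 ] yaw 8.33 F [-0.  -2.6  6.8] gap 0.622 q6 -1.18 down [ 0.0029  0.0014 -1.    ]
lin [  0.27 -29.25  -1.  ] twist 0.086 mm 293
```

View pics/w22.png

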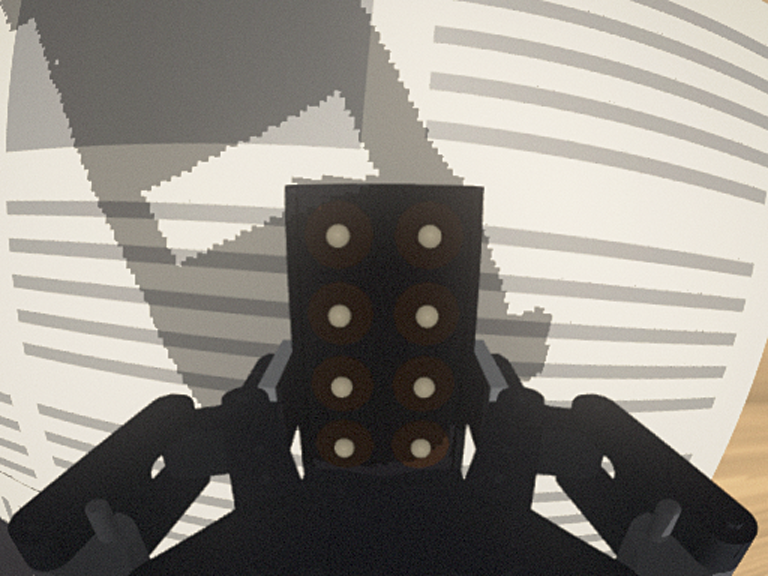

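```bash
python3 -m jog '{"linear":[[0,-0.2,0],[0,-0.7,0],[0,-1.5,-0.1],[0,-2.5,-0.1],[0,-3.5,-0.1],[0,-4.5,-0.2],[0,-5.5,-0.2],[0,-6.5,-0.2],[0,-7.5,-0.3],[0,-8.5,-0.3],[0,-9.5,-0.3],[0,-10.5,-0.4],[0,-11.5,-0.4],[0,-12.5,-0.4],[0,-13.5,-0.5],[0,-14.5,-0.5],[0,-15.2,-0.5],[0,-15.7,-0.5],[0,-15.9,-0.5],[0,-15.9,-0.5]],"twist":[0,0,0.005,0.01,0.015,0.02,0.025,0.03,0.035,0.04,0.045,0.05,0.055,0.06,0.065,0.07,0.075,0.08,0.086,0.086],"claw":[0,0,0,0,0,0,0,0,0,0,0,0,0,0,0,0,0,0,0,0]}' 30; python3 go.py .516 .1255 -.029 3.4
```

```text
t: 33.57
tcp_pos: [0.5026, 0.2588, -0.0261]
tool_rot: [-0.02, 0.705, 0.021, 0.709]
force: [0.4, 2.1, 8.6]
finger_gap: 0.624
t 33.57 p [ 0.5026  0.2588 -0.0261] yaw 3.31 F [0.4 2.1 8.6] gap 0.624 q6 -1.35 down [ 0.0051  0.0024 -1.    ]
lin [  0.27 -13.38   0.57] twist -0.002 mm 134
```

```bash
python3 -m jog '{"linear":[[0,-0.2,0],[0,-0.7,0],[0,-1.5,0.1],[0,-2.5,0.1],[0,-3.5,0.2],[0,-4.5,0.2],[0,-5.5,0.3],[0,-6.5,0.3],[0,-7.5,0.4],[0,-8.5,0.4],[0,-9.5,0.5],[0,-10.5,0.5],[0,-11.5,0.6],[0,-12.4,0.6],[0,-13,0.7],[0,-13.4,0.7],[0,-13.5,0.7],[0,-13.5,0.7],[0,-13.5,0.7]],"twist":[0,0,0,0,0,0,0,0,0,0,0,0,0,0,0,0,0,0,0],"claw":[0,0,0,0,0,0,0,0,0,0,0,0,0,0,0,0,0,0,0]}' 30; python3 go.py .516 .1255 -.029 3.4;python3 - <<'E'
from wr import *
s=snap('wrist','w23.png',1.5)
E
```

```text
t: 35.15
tcp_pos: [0.5168, 0.1243, -0.0261]
tool_rot: [-0.02, 0.705, 0.021, 0.708]
force: [0.2, 4.0, 10.5]
finger_gap: 0.628
t 35.15 p [ 0.5168  0.1243 -0.0261] yaw 3.32 F [ 0.2  4.  10.5] gap 0.628 q6 -1.61 down [ 0.004   0.0013 -1.    ]
lin [ 0.29  0.12 -0.08] twist -0.001 mm 3
```

View pics/w23.png

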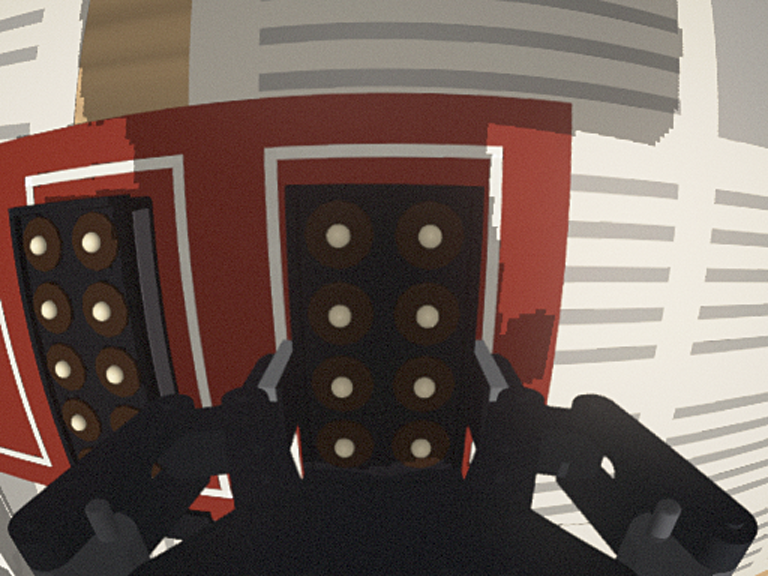

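```bash
python3 -m jog '{"linear":[[0,0,0],[0,0,0],[0,0,0],[0,0,0],[-1,0,0],[-4,0,0],[-8,0,0],[-12,0,0],[-16,0,0],[-20,0,2],[-22,0,5],[-22,0,5],[-22,0,5],[-22,0,5]],"twist":[0,0,0,0,0,0,0,0,0,0,0,0,0,0],"claw":[0.5,0.6,0.7,0.7,0.7,0.7,0.7,0.7,0.7,0.7,0.7,0.7,0.7,0.7]}' 30
python3 - <<'E'
from wr import *
s=snap('wrist',"w24.png",1.5)
np.save("wrD.npy",s,allow_pickle=True)
E
python3 chk.py wrD.npy w24c.png .516 .1255 3.4 .516 .1255 3.4
python3 go.py
```

```text
t: 36.37
tcp_pos: [0.5638, 0.1262, 0.1914]
tool_rot: [-0.021, 0.708, 0.021, 0.706]
force: [0.3, -0.1, -1.1]
finger_gap: 0.846
t 36.42 p [0.563  0.1262 0.1906] yaw 3.39 F [-0.4 -1.  -0.7] gap 0.85 q6 -1.6 down [-4.2e-03 -1.0e-04 -1.0e+00]
```

View pics/w24c.png

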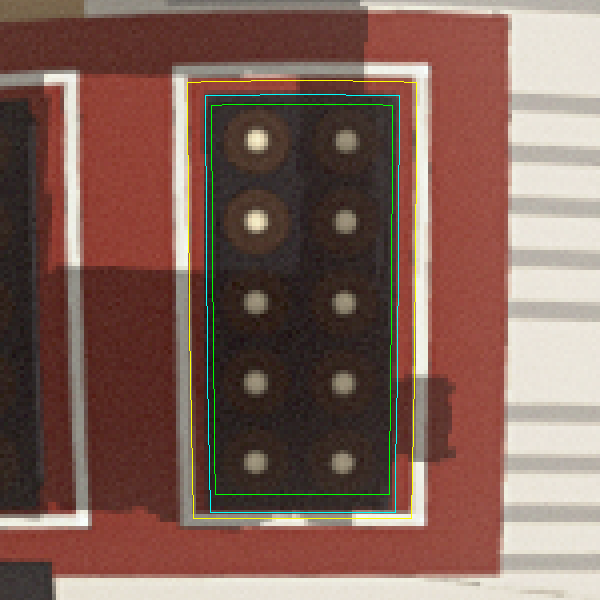

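View pics/w24.png

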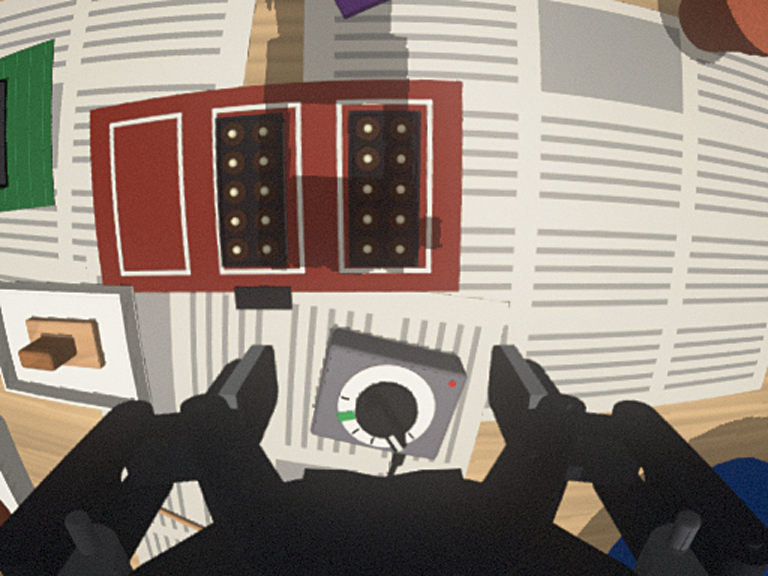

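Both sown trays are inside their outlines and every plug has its seed. Now a closer look at the thermostat.

```bash
python3 go.py .78 .15 .19 3.4
```

```text
t 36.42 p [0.563  0.1262 0.1906] yaw 3.39 F [-0.4 -1.  -0.7] gap 0.85 q6 -1.6 down [-4.2e-03 -1.0e-04 -1.0e+00]
lin [-0.03  1.09 21.8 ] twist -0.0 mm 218
```

```bash
python3 -m jog '{"linear":[[0,0.5,4],[0,1,8],[0,1,12],[0,1,16],[0,1,20],[0,1,21.8],[0,1,21.8],[0,1,21.8],[0,1,21.8],[0,1,21.8]],"twist":[0,0,0,0,0,0,0,0,0,0],"claw":[0.7,0.7,0.3,0,0,0,0,0,0,0]}' 30
python3 - <<'E'
from wr import *
s=snap('wrist',"w25.png",1.5)
np.save("wrE.npy",s,allow_pickle=True)
o=wortho(s,.05,.63,.78,.07,.24,4000);cv2.imwrite("pics/w25o.png",grid(o,.78,.24,4000,.02))
E
python3 go.py
```

```text
t: 37.25
tcp_pos: [0.7801, 0.1493, 0.1912]
tool_rot: [-0.021, 0.708, 0.021, 0.706]
force: [-0.4, 0.4, -0.3]
finger_gap: 0.498
t 37.3 p [0.7805 0.1494 0.1917] yaw 3.41 F [ 0.7  0.4 -0.2] gap 0.5 q6 -1.58 down [-2.1e-03 -1.0e-04 -1.0e+00]
```

View pics/w25.png

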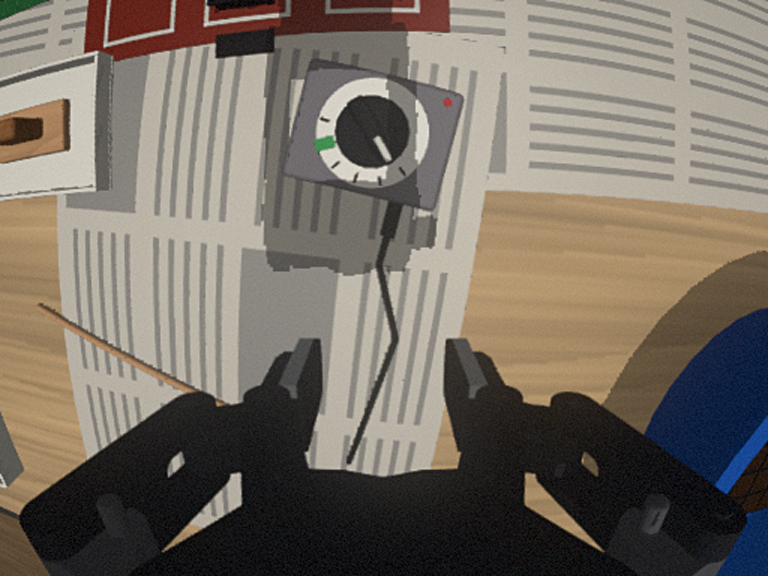

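View pics/w25o.png

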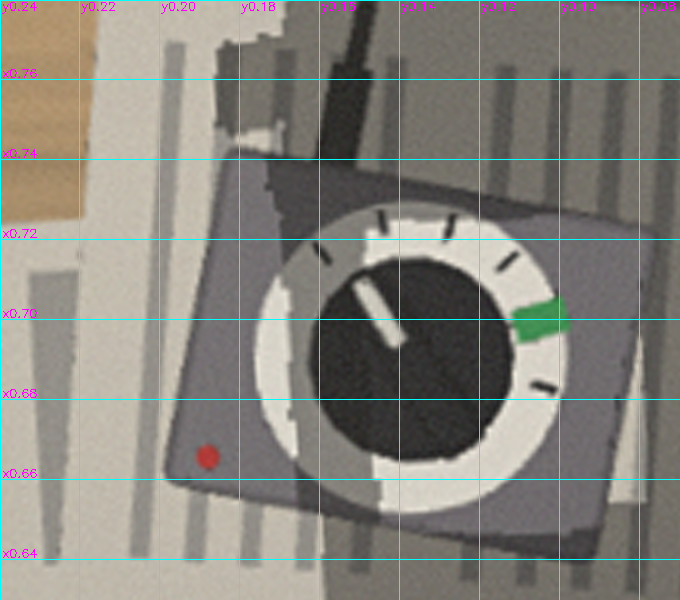

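The dial axis is at (0.690,0.1375), from the disc centre at ortho px (410,360). The pointer yaw is about 33°. The ticks put zero at about 40° and the green mark at about -74°, so the dial needs about 107° clockwise.

```bash
python3 go.py .690 .1375 .09 32.8
```

```text
t 37.3 p [0.7805 0.1494 0.1917] yaw 3.41 F [ 0.7  0.4 -0.2] gap 0.5 q6 -1.58 down [-2.1e-03 -1.0e-04 -1.0e+00]
lin [10.19 -0.65 -9.08] twist -0.513 mm 137
```

```bash
python3 -m jog '{"linear":[[0,-0.6,-3],[1,-0.6,-6],[3,-0.6,-9],[6,-0.6,-9.1],[9,-0.6,-9.1],[10,-0.6,-9.1],[10.1,-0.6,-9.1],[10.1,-0.6,-9.1],[10.1,-0.6,-9.1],[10.1,-0.6,-9.1]],"twist":[-0.1,-0.2,-0.3,-0.4,-0.5,-0.513,-0.513,-0.513,-0.513,-0.513],"claw":[-0.2,-0.2,-0.2,-0.2,-0.2,-0.2,-0.2,-0.2,-0.2,-0.2]}' 25; python3 go.py .690 .1375 .025 32.8
python3 - <<'E'
from wr import *
s=snap('wrist',"w26.png",1.5)
E
```

```text
t: 38.13
tcp_pos: [0.6937, 0.1379, 0.0932]
tool_rot: [-0.2, 0.677, 0.199, 0.68]
force: [-0.0, -0.5, 0.6]
finger_gap: 0.399
t 38.13 p [0.6937 0.1379 0.0932] yaw 32.73 F [-0.  -0.5  0.6] gap 0.399 q6 -2.1 down [ 4.4e-03  2.0e-04 -1.0e+00]
lin [ 6.81  0.18 -0.36] twist -0.001 mm 68
```

View pics/w26.png

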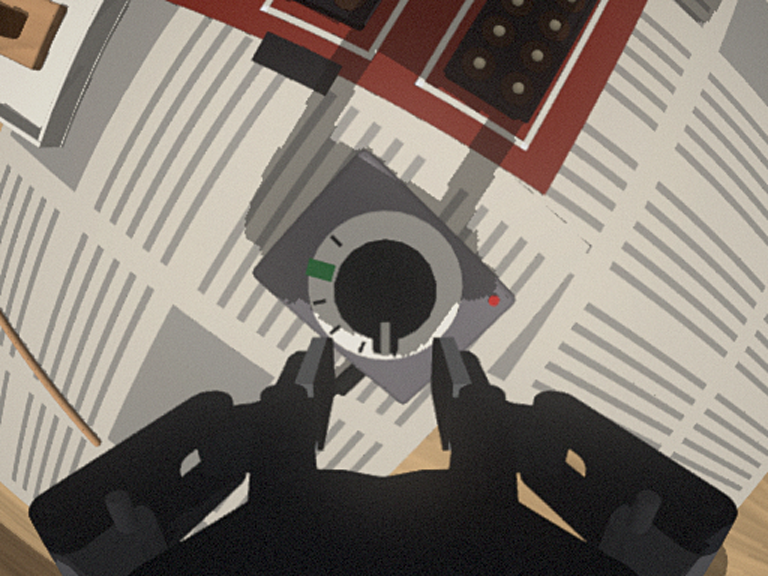

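```bash
python3 -m jog '{"linear":[[1.5,0.1,-0.2],[3,0.1,-0.2],[4.5,0.1,-0.2],[5.8,0.1,-0.2],[6.5,0.1,-0.2],[6.6,0.1,-0.2],[6.6,0.1,-0.2],[6.6,0.1,-0.2]],"twist":[0,0,0,0,0,0,0,0],"claw":[-0.2,-0.2,-0.2,-0.2,-0.2,-0.2,-0.2,-0.2]}' 25; python3 go.py .690 .1375 .025 32.8
python3 - <<'E'
from wr import *
s=snap('wrist',"w27.png",1.5)
E
```

```text
t: 38.85
tcp_pos: [0.6904, 0.1376, 0.0257]
tool_rot: [-0.2, 0.678, 0.199, 0.679]
force: [0.9, 0.7, -0.1]
finger_gap: 0.401
t 38.85 p [0.6904 0.1376 0.0257] yaw 32.78 F [ 0.9  0.7 -0.1] gap 0.401 q6 -2.1 down [ 1.6e-03  1.0e-04 -1.0e+00]
lin [ 0.07  0.01 -0.04] twist -0.0 mm 1
```

View pics/w27.png

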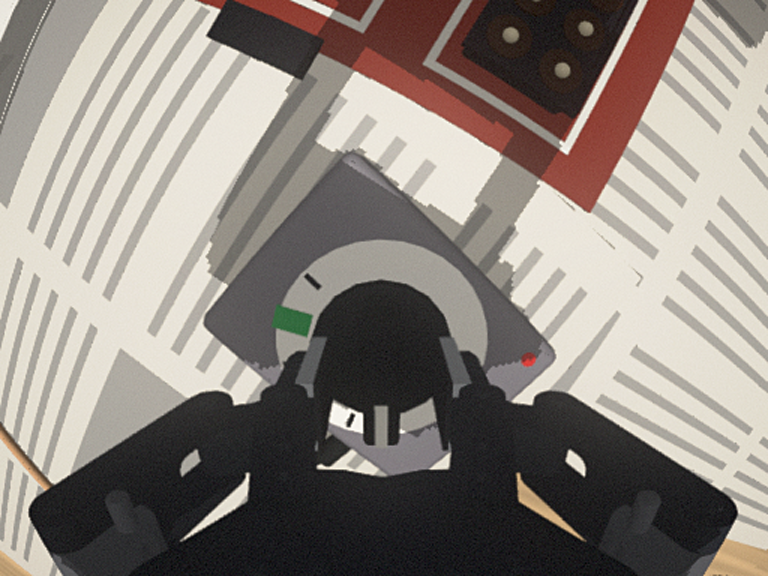

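Close gently and check.

```bash
python3 -m jog '{"linear":[[0,0,0],[0,0,0],[0,0,0],[0,0,0],[0,0,0],[0,0,0]],"twist":[0,0,0,0,0,0],"claw":[-1,-1,-1,-1,-1,-1]}' 25; python3 go.py .690 .1375 .025 -74.4
```

```text
t: 39.4
tcp_pos: [0.6905, 0.1372, 0.0259]
tool_rot: [-0.2, 0.678, 0.199, 0.679]
force: [0.3, -1.9, 4.9]
finger_gap: 0.134
t 39.4 p [0.6905 0.1372 0.0259] yaw 32.79 F [ 0.3 -1.9  4.9] gap 0.134 q6 -2.1 down [ 2.1e-03 -5.0e-04 -1.0e+00]
lin [ 0.09  0.06 -0.03] twist 1.871 mm 1
```

```bash
python3 -m jog '{"linear":[[0,0,0],[0,0,0],[0,0,0],[0,0,0],[0,0,0],[0,0,0],[0,0,0],[0,0,0],[0,0,0],[0,0,0],[0,0,0],[0,0,0]],"twist":[0.04,0.12,0.2,0.3,0.4,0.5,0.6,0.7,0.8,0.88,0.9,0.9],"claw":[-1,-1,-1,-1,-1,-1,-1,-1,-1,-1,-1,-1]}' 25; python3 go.py .690 .1375 .025 -74.4
```

```text
t: 40.4
tcp_pos: [0.6907, 0.1362, 0.0258]
tool_rot: [0.115, 0.697, -0.116, 0.698]
force: [0.4, -4.3, 4.7]
finger_gap: 0.135
t 40.4 p [0.6907 0.1362 0.0258] yaw -18.82 F [ 0.4 -4.3  4.7] gap 0.135 q6 -1.2 down [ 0.0023 -0.0018 -1.    ]
lin [ 0.08  0.1  -0.11] twist 0.97 mm 2
```

```bash
python3 -m jog '{"linear":[[0,0,0],[0,0,0],[0,0,0],[0,0,0],[0,0,0],[0,0,0],[0,0,0],[0,0,0],[0,0,0],[0,0,0],[0,0,0],[0,0,0],[0,0,0]],"twist":[0.04,0.12,0.2,0.3,0.4,0.5,0.6,0.7,0.8,0.9,0.96,0.97,0.97],"claw":[-1,-1,-1,-1,-1,-1,-1,-1,-1,-1,-1,-1,-1]}' 25; python3 go.py .690 .1375 .025 -74.4
python3 - <<'E'
from wr import *
s=snap('wrist',"w28.png",1.5)
E
```

```text
t: 41.48
tcp_pos: [0.69, 0.1355, 0.0258]
tool_rot: [0.427, 0.563, -0.428, 0.564]
force: [-0.9, -6.5, 7.2]
finger_gap: 0.138
t 41.48 p [0.69   0.1355 0.0258] yaw -74.36 F [-0.9 -6.5  7.2] gap 0.138 q6 -0.23 down [ 6.e-04 -3.e-03 -1.e+00]
lin [ 0.08  0.06 -0.19] twist 0.001 mm 2
```

View pics/w28.png

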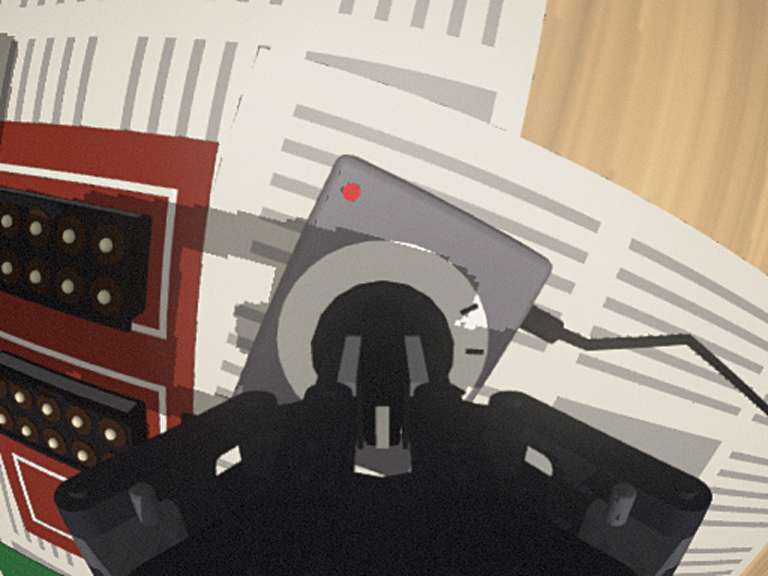

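```bash
python3 -m jog '{"linear":[[0,0,0],[0,0,0],[0,0,0],[0,0,0],[-1,0,0],[-4,0,0],[-8,0,0],[-12,0,2],[-15,0,5],[-15,0,8],[-15,0,8],[-15,0,8]],"twist":[0,0,0,0,0,0,0,0,0,0,0,0],"claw":[-0.2,-0.2,-0.2,-0.2,-0.2,-0.2,-0.2,-0.2,-0.2,-0.2,-0.2,-0.2]}' 25
python3 - <<'E'
from wr import *
s=snap('wrist',"w29.png",1)
np.save("wrF.npy",s,allow_pickle=True)
o=wortho(s,.05,.63,.78,.07,.24,4000);cv2.imwrite("pics/w29o.png",o)
E
python3 go.py
```

```text
t: 42.53
tcp_pos: [0.7118, 0.0589, 0.1762]
tool_rot: [0.429, 0.562, -0.428, 0.563]
force: [-0.3, 1.1, -0.4]
finger_gap: 0.403
t 42.58 p [0.7107 0.0603 0.175 ] yaw -74.44 F [-0.3 -0.4 -0.5] gap 0.405 q6 -0.34 down [-7.e-04  8.e-04 -1.e+00]
```

View pics/w29o.png

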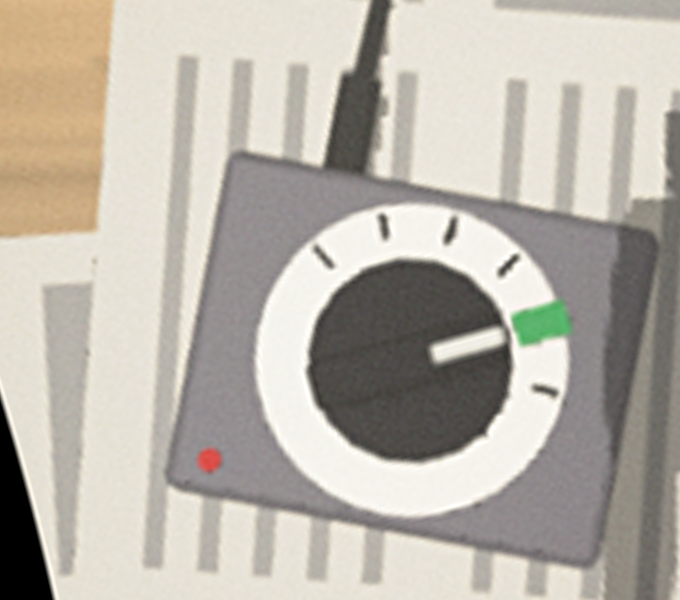

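The pointer line now runs straight into the green mark (-74.3°). Last check of everything else:

```bash
python3 go.py .66 -.08 .30 3.4
```

```text
t 42.58 p [0.7107 0.0603 0.175 ] yaw -74.44 F [-0.3 -0.4 -0.5] gap 0.405 q6 -0.34 down [-7.e-04  8.e-04 -1.e+00]
lin [-12.51  -8.65  12.14] twist -1.359 mm 195
```

```bash
python3 -m jog '{"linear":[[-4,0,0],[-8,0,2],[-12.5,-3,5],[-12.5,-6,8],[-12.5,-8.6,12],[-12.5,-8.6,12],[-12.5,-8.6,12],[-12.5,-8.6,12],[-12.5,-8.6,12],[-12.5,-8.6,12],[-12.5,-8.6,12],[-12.5,-8.6,12],[-12.5,-8.6,12],[-12.5,-8.6,12],[-12.5,-8.6,12]],"twist":[-0.1,-0.2,-0.3,-0.4,-0.5,-0.6,-0.7,-0.8,-0.9,-1,-1.1,-1.2,-1.3,-1.36,-1.36],"claw":[0.5,0.5,0.5,0.5,0.5,0.5,0.5,0.5,0.5,0.5,0.5,0.5,0.5,0.5,0.5]}' 25
python3 - <<'E'
from wr import *
s=snap('wrist',"w30.png",1.5);snap("scene","s30.png",1.5)
E
python3 go.py
```

```text
t: 43.83
tcp_pos: [0.6599, -0.0761, 0.2985]
tool_rot: [-0.022, 0.708, 0.024, 0.706]
force: [0.0, 1.0, 0.3]
finger_gap: 0.746
t 43.93 p [ 0.6601 -0.0767  0.2988] yaw 3.56 F [ 0.3  0.6 -0.1] gap 0.751 q6 -1.92 down [-0.0021  0.001  -1.    ]
```

View pics/w30.png

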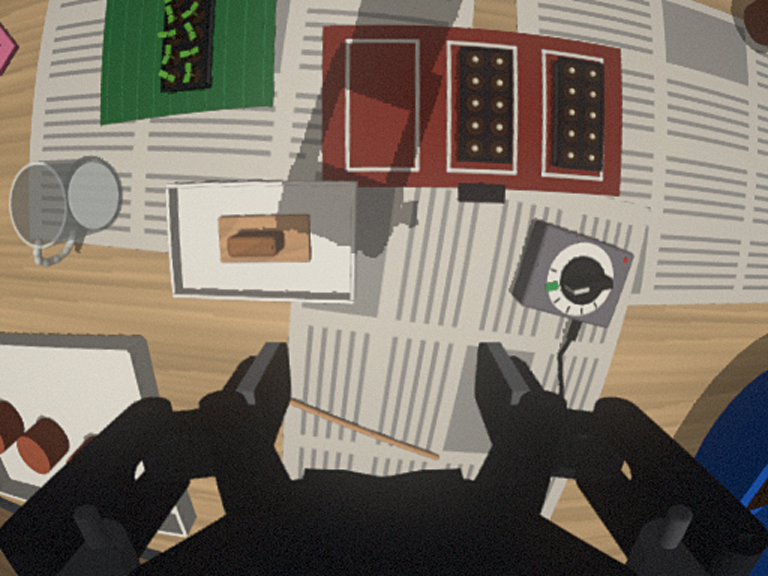

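View pics/s30.png

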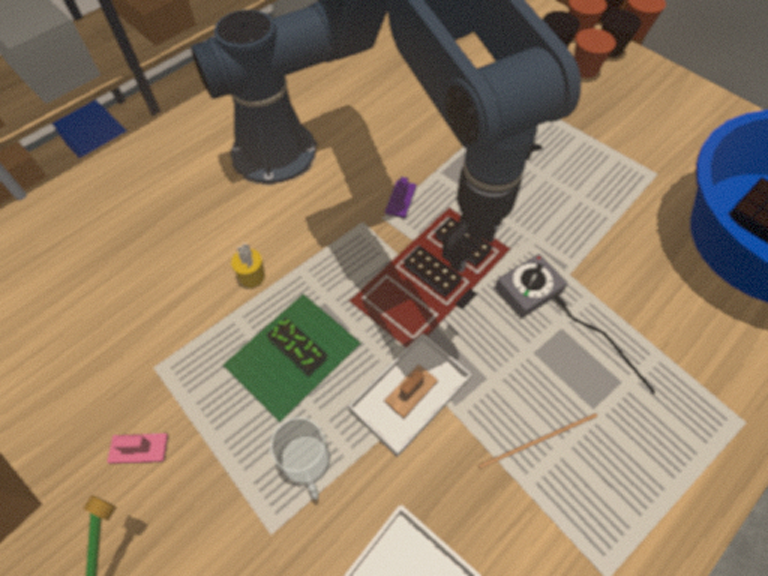

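```bash
python3 -m jog '{"linear":[[0,0,0],[0,0,0],[0,0,0]],"twist":[0,0,0],"claw":[0.5,0.5,0.5]}' 25; python3 -c "
from station import manip
print(manip.sign_off())"
```

```text
t: 44.18
tcp_pos: [0.6606, -0.0779, 0.2997]
tool_rot: [-0.022, 0.707, 0.022, 0.707]
force: [-0.5, -0.5, -0.5]
finger_gap: 0.749
the job is handed in; nothing more can be done
None
```

The heat mat is changed over and the job is handed in at about 44 s, in the order you asked.

**What I did**
- **Press board:** the wooden board is in the white tool tray, handle up.
- **Seedlings:** the one seedling tray lies on the green mat, lengthwise along the ribs.
- **Sown trays:** there were two. One is in the middle bay and one in the left, each placed by sliding; the right bay is empty.
- **Dial:** turned last, about 107° clockwise, to the green mark.

**Last checks**
- **Bays:** wrist views taken after each release showed both sown trays inside their outlines, within about 1 mm of centre. All the seeds were still on them.
- **Pointer:** it read -74.3°, against about -74.4° for the green mark.
- **Final views:** the last wrist and scene pictures showed the board and seedling tray in place. I saw no change to the jug, the label cup or the pots; the pots were only partly in view, and I did not measure any of the three.

**What went wrong or disagreed**
- **Fingertip offset:** the real fingertips are about 30 mm behind the reported TCP. The first grasp of the board missed, and the fingers closed once just above the seedling tray without contact. After that I worked to the corrected height.
- **Knocked tray:** one sown tray was moved about 3 cm mid-run, so I measured it again before gripping it.
- **Heights:** two-view measurements gave 18–22 mm for the tray tops (24 mm stated) and 5–10 mm for the board (12 mm stated). The wrist-camera overlays fitted the stated heights.

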